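Swap the boards under the microscope and clamp the new one

TASK

Swap the two circuit boards: the green board in the holder under the microscope goes flat into the tray where the red one lies, and the red board goes into the holder, lying flat on the rails with its heat sink up and centred between the ends of the jaws. Then turn the holder's crank clockwise (as seen facing it) until the jaw clamps the red board firmly against the fixed jaw. The yellow pad is free for putting a board down meanwhile; do not bump the microscope, and leave everything else on the bench where it is.

Things in the scene. Friction and masses are not known exactly. Their poses are not given: they have to be found in the camera images.
- green_board: green circuit board 60 (x) x 76 (y) x 4 thick with a dark finned heat sink at its centre, 40 (x) x 30 (y), rising 32 above the board (36 above the origin). About 140 g. Grip the heat sink across its 30 mm width, fingers closing along y. Origin: centre of the underside, z up. At first it lies loose in the holder.
- red_board: red circuit board with a bare aluminium heat sink; same shape, sizes and origin as the green board. At the start it lies in the tray.
- tray: grey tray with black rim, fixed to the table: outside 100 (x) x 120 (y), floor 4 thick, rim 12 high and 4 thick; origin at the centre of its underside. It may be the nearer or the farther of the two places left of the holder.
- pad: yellow rubber pad 105 x 105 x 3, fixed to the table, empty: room to put a board down for a while; origin at the centre of its underside. It is in the other of the two places left of the holder.
- holder: fixed board holder (small vise) on the microscope's white foot, crank to the robot's left; x points from crank to fixed jaw. Foot 12 thick, x -80 to 155, y -100 to 100. Two bright rails carry the board's underside at z = 64. Fixed blue jaw: face at x = 30. Jaws: 60 long in y, tops at z = 72. The board's 60 mm side goes between the jaws, either way round.
- jaw: sliding blue jaw, 13 thick; origin at its middle in x and y, at table height. Its clamping face lies 6.5 mm towards +x of the origin (holder axes). With the crank at 0 that face is at x = -40 of the holder, 10 mm more open than a board.
- crank (a joint): angle of the crank (rad), 0 to 9. Growing = clockwise as seen facing the crank (looking along holder x) = the jaw closes, 1.27 mm per rad (8 mm a turn). At 0 the handle is above the screw; at 7.85 the jaw meets a board lying against the fixed jaw. Turning takes about 3 N at the handle; it stays where it is left.
- crank_pin (a point): middle of the crank's red handle, a freely spinning sleeve 12 in diameter and 37 long that lies parallel to the screw (holder x) and sticks out away from the holder; it runs in a circle of 20 radius round the screw. The crank arm, 9 wide, begins 19 mm towards +x of this point.
- crank_axis (a point): point on the screw's axis in the plane of crank_pin: the centre of the handle's circle, 50 above the table. Axes as the holder's; handle = this point + 20 mm * (0, -sin(crank), cos(crank)).
- seat (a point): where the centre of a board's underside is when clamped: at the holder's origin, 64 up. Axes as the holder's.
- microscope: stereo microscope over the holder, fixed; origin and axes as the holder's. Ring light 76 in diameter, centred at x = 10, y = 0, underside 230 above the table; head 92 in diameter above it, z 300 to 450. Post 32 in diameter at x = 135, y = 75. A gripper coming straight down on a board in the holder hits it: come in leaning, from the crank's side.
- flux_jar: bystander: white jar with black lid, 42 diameter, 45 tall. Origin at the underside's centre; leave alone.
- solder_spool: bystander: aluminium-coloured spool, 52 diameter, 40 tall. Origin at the underside's centre; leave alone.
- solvent_bottle: bystander: white bottle with blue cap, 52 diameter, 130 tall. Origin at the underside's centre; leave alone.
- tweezers: bystander: steel tweezers lying along their x, 120 long, 8 thick. Origin at the underside's centre; leave alone.
- screwdriver: bystander: small screwdriver with orange handle lying along its x, 140 long; leave alone.
- brush: bystander: cleaning brush lying along its x, 150 long; leave alone.
- phone_board: bystander: small black module 45 x 24 x 10 lying on the white foot beside the holder. Origin at the underside's centre; leave alone.
- bit_cup: bystander: grey cup, 60 diameter, 50 tall. Origin at the underside's centre; leave alone.
Mind the look-alikes: they are no part of the job. Leave any orange look-alike of the red_board alone.

How it is judged:
At the end, for the whole second after the job is handed in: Red board: heat sink up on the rails, within 3 mm of the clamped place along the screw and in height, 15 mm along the jaws, square within 0.08 rad, jaw pressing it with over 2 N. Green board: flat on the tray's floor, heat sink up, inside its rim. Both at rest (x of red_board in the frame of seat between -0.003 and 0.003 m and y of red_board in the frame of seat between -0.015 and 0.015 m and z of red_board in the frame of seat between -0.003 and 0.003 m and angle between the x axis of red_board and the x axis of seat, either way round below 0.08 rad and angle between each of red_board, green_board's own z axis and vertical below 0.06 rad and contact force between jaw and red_board above 2 N and x of green_board in the frame of tray between -0.022 and 0.022 m and y of green_board in the frame of tray between -0.027 and 0.027 m and z of green_board in the frame of tray between 0.001 and 0.007 m and linear speed of each of red_board, green_board below 0.02 m/s); the robot touches nothing.
It fails at once if the microscope was bumped (more than 8 N) (contact force between anything else and microscope above 8 N).
It fails at once if a bystander was moved by more than 30 mm (distance of any of flux_jar, solder_spool, solvent_bottle, tweezers, screwdriver, brush, phone_board, bit_cup from where it was at the start of the episode above 0.03 m).
It also fails if it takes over 72 s, if anything falls off the work surface, if the arm or the gripper's body presses on something with over 40 N, if the wrist force passes 120 N, or if a joint passes its speed limit or range.

ROBOT

A 7-joint arm with a two-finger parallel gripper is mounted at the origin on the work surface. World frame = base frame: x ahead of the robot, y to its left, z up, the work surface at z = 0. Lengths are in m, angles in rad, forces in N, time in s.
With the tool pointing down it reaches from about 0.425 to 0.95 m from the base axis. Payload 4.7 kg.
Tool frame: the origin (TCP) lies midway between the tips of the shut fingers; the grasp point (between the pads) lies 19 mm behind it; z points along the fingers, y is the line along which they close (so a half turn about z gives the same grasp; the last joint's range is limited). The gripper opens to 87 mm and grips with 3 to 60 N. Pads are 19 mm wide; open, the fingers measure 117 mm over their backs; the gripper's body (75 mm by 190 mm) begins 51 mm behind the grasp point.
Start: joints at [-1.133, 0.469, -0.049, 1.532, 0.024, 1.141, -0.082], TCP at [0.304, 0.603, 0.2] pointing down, gripper open.
Joint ranges: [-2.59, 2.59], [-0.33, 1.99], [-1.39, 1.29], [0.1, 2.45], [-1.04, 4.18], [0.21, 1.99], [-2.66, 2.66]. Speed limits (rad/s): [2.57, 2.57, 3.14, 3.14, 3.14, 3.14, 3.14].

INTERFACE

Orientations are given as a unit quaternion [x, y, z, w].
In Python, from workcell import observe, camera, finish_job gives the robot as it stands.
- The arm moves only by the tool arm_command, never from a script. Its argument "plan" is text: rows parted by semicolons, each of 7 numbers parted by spaces: the shift along the tool's x, y, z each as a share of 25 cm, from -1 to 1, then the turn, a rotation vector about the tool's x, y, z each as a share of pi/2 rad, from -1 to 1, then the finger opening in mm, from 0 to 87. A call has 1 to 20 rows; each row is the pose to reach, as a shift and turn from the pose commanded when the call began, along the tool's axes at that moment; what a row does not reach only later rows make up. A row lasts 1/10 s, in which the tool goes at most 50 mm and 8.59 degrees, less where a joint would pass 70% of its speed; a pose out of reach is approached as far as the arm can. A call with a number of a shift or a turn outside -1 to 1 is refused whole. A call with a gripper value outside its range is refused whole. The fingers move at their own pace and stop on an object; the grip force is fixed at half the most. Time passes only in rows, so rows that repeat a pose let the fingers close. It gives the time, the measured TCP pose, the force, the opening and the grip force at its end, in the units of the state.
- observe(): the state, without advancing time (a new reading comes with each control period).
- camera(name): name is "side" or "top"; returns a dict with "img" (384x512x3 uint8, red, green, blue), "camera_matrix" (3x3 intrinsics, pixels), "eye" and "rotation" of the camera in the world. Camera axes: x right, y up, looking along -z (the intrinsics and any distortion apply to the point x, -y, -z); pixel columns grow to the right and rows downward; lengths in m; the calibration is good to about 2 mm. A picture is of the moment at which its call begins. There is no depth.
- finish_job(): hands the job in; it is judged then, once.
The state is a dict: "time_s": time; "joint_pos": joint angles; "joint_vel": joint speeds; "joint_torque": joint torques, N m; "tcp_pos": TCP position; "tcp_rot": TCP orientation; "wrist_force": force on the tool from outside, world axes, zero at the start; "torque": the same for the moment, N m; "opening": finger opening in m; "grasp_force": force on a finger pad.
Only numpy, scipy, OpenCV 4.12 (cv2) and the standard library are available. Lean on these libraries where they do the work, as an engineer would, in place of code of your own. Each camera call takes 0.05 s, during which the arm holds its last target. There are 200 camera calls.

## Working session

There is one attempt and no reset: what is moved stays moved. The work goes in short steps, Python scripts to look and compute and a tool call to move; the robot and the scene stay as the last step left them, time stands still between calls to the robot, and variables do not carry over. Pictures are saved under pics/ and viewed, at most 10 in all, crops included, and the job is handed in when it is done.

Besides the shell and the picture viewer there is one more tool, called after ">>>" by a JSON object that holds its "name" and its "arguments". arm_command: Moves the arm, as the interface text tells. Shift numbers are shares of 25 cm and turn numbers shares of pi/2 rad, none past 1 either way. Its arguments: {"type":"object","properties":{"plan":{"type":"string"}},"required":["plan"]}

```bash
ls; mkdir -p pics; python3 - <<'E'
from workcell import observe,camera
import cv2,numpy as np
s=observe(); print(s)
for n in("side","top"):
    c=camera(n); cv2.imwrite(f"pics/{n}0.png",cv2.cvtColor(c["img"],cv2.COLOR_RGB2BGR))
    np.savez(f"{n}0.npz",**c); print(n,c["camera_matrix"],c["eye"],c["rotation"],[k for k in c])
E
```

```text
pics
{'time_s': 0.0, 'joint_pos': array([-1.13290151,  0.4694397 , -0.04857626,  1.5337206 ,  0.0241347 ,
        1.14103723, -0.08230714]), 'joint_vel': array([ 2.44636621e-04, -1.68848564e-03,  6.23254159e-04,  1.40998019e-03,
        6.09275196e-04, -4.12131537e-05,  2.49112201e-04]), 'joint_torque': array([ 5.81680506e-04, -5.07974625e+01, -8.01298558e-02, -2.36158258e+01,
       -6.12754701e-02,  3.80466250e-02,  1.99834176e-04]), 'tcp_pos': array([0.30347924, 0.60217795, 0.19888935]), 'tcp_rot': array([ 2.31272890e-01,  9.72888396e-01, -9.93635590e-04, -1.76076935e-04]), 'wrist_force': array([-0.40713861,  0.92264007, -0.5188501 ]), 'torque': array([ 0.01058421, -0.03945242,  0.01114508]), 'grasp_force': 0.0, 'opening': 0.08727602624221631}
side [[407.75870797   0.         252.93686066]
 [  0.         407.75870797 192.37537449]
 [  0.           0.           1.        ]] [ 0.52080363 -0.79586014  0.66112934] [ 0.45162489 -0.00968779 -0.03790481  0.89134973] ['img', 'camera_matrix', 'eye', 'rotation']
top [[439.67223859   0.         254.19372302]
 [  0.         439.67223859 185.85320534]
 [  0.           0.           1.        ]] [ 0.49883936 -0.00427981  1.42377014] [-0.01304357  0.01482217  0.71719361 -0.69659421] ['img', 'camera_matrix', 'eye', 'rotation']
```

View pics/side0.png

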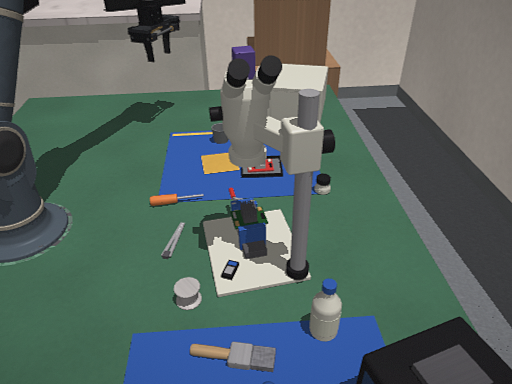

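View pics/top0.png

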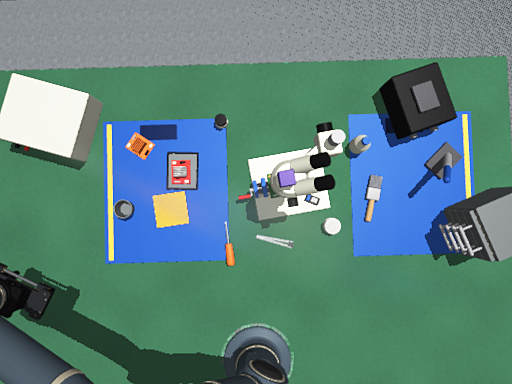

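Side: crank handle about (233,195), green board (250,212) in the blue-jawed holder, red board in the tray (262,167). Top: tray with red board (182,171), pad (171,210), holder foot about (290,182), handle (244,198), orange decoy (140,146).

```bash
cat > h.py <<'E'
import numpy as np,cv2
from scipy.spatial.transform import Rotation as R
def ray(c,p):
    p=np.atleast_2d(np.asarray(p,float)); K=c["camera_matrix"]
    d=np.c_[(p[:,0]-K[0,2])/K[0,0],-(p[:,1]-K[1,2])/K[1,1],-np.ones(len(p))]
    return R.from_quat(c["rotation"]).apply(d)
def onz(c,p,z):
    d=ray(c,p); return c["eye"]+d*((z-c["eye"][2])/d[:,2])[:,None]
def proj(c,P):
    q=R.from_quat(c["rotation"]).inv().apply(np.atleast_2d(P)-c["eye"]); K=c["camera_matrix"]
    return np.c_[K[0,0]*q[:,0]/-q[:,2]+K[0,2],K[1,1]*-q[:,1]/-q[:,2]+K[1,2]]
def two(c1,p1,c2,p2):
    d1,d2=ray(c1,p1)[0],ray(c2,p2)[0]; A=np.c_[d1,-d2]
    t=np.linalg.lstsq(A,c2["eye"]-c1["eye"],rcond=None)[0]
    a,b=c1["eye"]+t[0]*d1,c2["eye"]+t[1]*d2; return (a+b)/2,np.linalg.norm(a-b)
def hsv(c): return cv2.cvtColor(c["img"],cv2.COLOR_RGB2HSV)
def blobs(m,box,amin=8):
    w=np.zeros(m.shape,np.uint8); x0,y0,x1,y1=box; w[y0:y1,x0:x1]=m[y0:y1,x0:x1]*255
    cs,_=cv2.findContours(w,cv2.RETR_EXTERNAL,cv2.CHAIN_APPROX_NONE)
    return sorted([k for k in cs if cv2.contourArea(k)>=amin],key=cv2.contourArea)[::-1]
E
python3 - <<'E'
from h import *
t=dict(np.load("top0.npz")); s=dict(np.load("side0.npz"))
H=hsv(t); h,S,V=[H[...,i] for i in range(3)]
def rep(n,m,box,z):
    for k in blobs(m,box)[:3]:
        r=cv2.minAreaRect(k); b=cv2.boxPoints(r); P=onz(t,b,z)
        print(n,"area",cv2.contourArea(k),"ctr",onz(t,[r[0]],z)[0].round(4),"sides",np.linalg.norm(P[1]-P[0]).round(3),np.linalg.norm(P[2]-P[1]).round(3),"px",b.round(1).tolist())
rep("pad",(h>18)&(h<32)&(S>120)&(V>120),(145,185,200,240),.003)
rep("red",((h<7)|(h>172))&(S>120)&(V>80),(160,145,205,195),.008)
rep("tray",~((h>100)&(h<130)&(S>150)&(V>90)),(160,145,205,191),.012)
rep("foot",(S<60)&(V>150),(240,140,345,225),.012)
rep("handle",((h<8)|(h>172))&(S>120)&(V>80),(230,185,256,210),.07)
A=cv2.resize(t["img"][140:230,235:335],(500,450),interpolation=cv2.INTER_CUBIC)
B=cv2.resize(s["img"][150:300,195:320],(300,360),interpolation=cv2.INTER_CUBIC)
o=np.zeros((600,800,3),np.uint8);o[:450,:500]=A;o[:360,500:]=B
cv2.imwrite("pics/crop1.png",o[...,::-1])
E
```

```text
pad area 934.0 ctr [0.4876 0.2637 0.003 ] sides 0.103 0.102 px [[152.1999969482422, 196.0], [183.89999389648438, 191.10000610351562], [188.6999969482422, 222.3000030517578], [156.89999389648438, 227.1999969482422]]
red area 355.0 ctr [0.6078 0.2273 0.008 ] sides 0.059 0.077 px [[171.0, 160.0], [189.10000610351562, 159.1999969482422], [190.1999969482422, 182.89999389648438], [172.0, 183.8000030517578]]
tray area 1083.5 ctr [0.6107 0.2237 0.012 ] sides 0.1 0.119 px [[166.0, 152.0], [197.0, 152.0], [197.0, 189.0], [166.0, 189.0]]
foot area 3062.0 ctr [ 0.5596 -0.1199  0.012 ] sides 0.236 0.203 px [[246.89999389648438, 159.10000610351562], [318.6000061035156, 145.3000030517578], [330.6000061035156, 207.3000030517578], [258.8999938964844, 221.1999969482422]]
foot area 161.5 ctr [ 0.6726 -0.2616  0.012 ] sides 0.081 0.045 px [[319.0, 140.0], [344.0, 140.0], [344.0, 154.0], [319.0, 154.0]]
foot area 81.0 ctr [ 0.4361 -0.2546  0.012 ] sides 0.051 0.022 px [[324.0, 217.0], [340.0, 217.0], [340.0, 224.0], [324.0, 224.0]]
handle area 29.5 ctr [0.5207 0.023  0.07  ] sides 0.035 0.011 px [[238.3000030517578, 195.6999969482422], [249.5, 193.5], [250.1999969482422, 197.0], [239.0, 199.1999969482422]]
```

View pics/crop1.png

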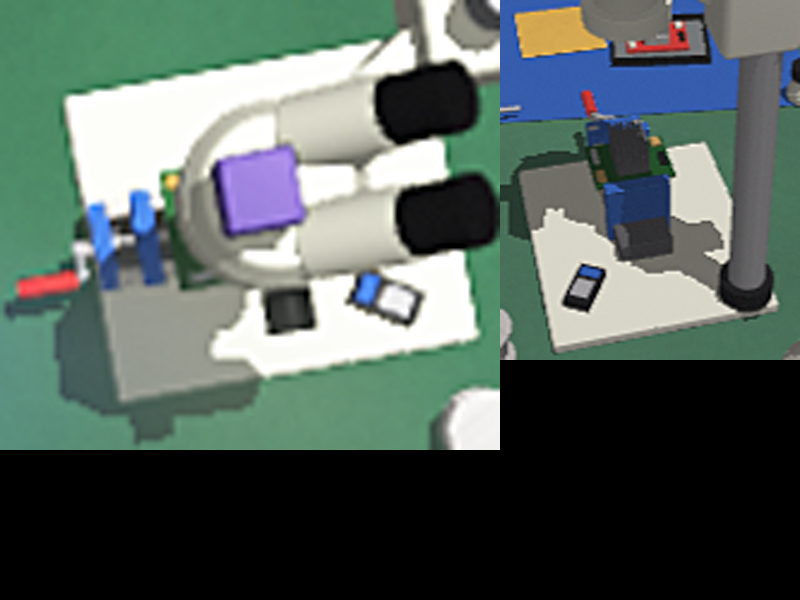

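The crop shows the foot corners at about (248,159), (259,220), (331,208), the handle lying along holder x at (238–250,197), and the green board's left edge at about (269,186) under the ring light. Next I fit the edges for pose.

```bash
python3 - <<'E'
from h import *
t=dict(np.load("top0.npz")); s=dict(np.load("side0.npz"))
H=hsv(t); h,S,V=[H[...,i].astype(int) for i in range(3)]
def line(m,a,b,z,tol=2.5,cut=.08):
    # subpixel-ish: contour points near segment a-b
    cs,_=cv2.findContours(m.astype(np.uint8)*255,cv2.RETR_LIST,cv2.CHAIN_APPROX_NONE)
    p=np.vstack(cs)[:,0].astype(float); a,b=np.float64(a),np.float64(b); u=(b-a)/np.linalg.norm(b-a); q=p-a
    l=q@u; d=q@[-u[1],u[0]]; k=(abs(d)<tol)&(l>cut*np.linalg.norm(b-a))&(l<(1-cut)*np.linalg.norm(b-a))
    P=onz(t,p[k],z)[:,:2].astype(np.float32); v=cv2.fitLine(P,cv2.DIST_HUBER,0,.01,.01).ravel(); return v,k.sum()
foot=(S<70)&(V>90)
L,n1=line(foot,(248.2,159.4),(259,220.4),.012); B,n2=line(foot,(259,220.4),(330.6,208),.012); T,n3=line(foot,(248.2,159.4),(310,148.6),.012); Rr,n4=line(foot,(330.6,208),(324,172),.012)
def ang(v):return np.degrees(np.arctan2(v[1],v[0]))
def X(a,b): k=np.linalg.solve(np.c_[a[:2],-b[:2]],b[2:]-a[2:]);return a[2:]+k[0]*a[:2]
print([round(ang(v),2) for v in(L,B,T,Rr)],n1,n2,n3,n4)
bl,tl,br=X(L,B),X(L,T),X(B,Rr); print(bl,tl,br,"width",np.linalg.norm(tl-bl),np.linalg.norm(br-bl))
# holder x heading
for yx in np.radians([-80,-79,-78]):
    pass
a=np.array([ang(B)if abs(ang(B)+90)<30 else ang(B)-180, ang(T) if abs(ang(T)+90)<30 else ang(T)-180, (ang(L) if abs(ang(L))<40 else ang(L)-180)-90]); print(a)
yaw=np.radians(a.mean()); ex=np.array([np.cos(yaw),np.sin(yaw)]);ey=np.array([-ex[1],ex[0]])
O=(bl+tl)/2+.080*ex; print("yaw",np.degrees(yaw),"O",O, "from right",(br+.1*ey-.155*ex))
W=lambda x,y,z:np.r_[O+x*ex+y*ey,z]
# checks: handle centroid, blue
for n,c,box in(("top",t,(230,185,256,210)),("side",s,(222,183,242,204))):
    G=hsv(c); m=((G[...,0]<8)|(G[...,0]>172))&(G[...,1]>120)&(G[...,2]>80)
    k=blobs(m,box,3)[0]; M=cv2.moments(k); print(n,"handle px",M["m10"]/M["m00"],M["m01"]/M["m00"]); 
    locals()["c_"+n]=(M["m10"]/M["m00"],M["m01"]/M["m00"])
P,e=two(t,c_top,s,c_side); print("handle",P,e,"in holder",(P[:2]-O)@ex,(P[:2]-O)@ey)
o=[]
for c in(t,s):
    im=cv2.resize(c["img"],None,fx=4,fy=4,interpolation=cv2.INTER_CUBIC)[...,::-1].copy()
    def pl(pts,col):
        q=proj(c,np.array([W(*p) for p in pts])); cv2.polylines(im,[np.int32(q*4+2)],True,col,1)
    pl([(-80,-100,12),(155,-100,12),(155,100,12),(-80,100,12)]and[(-.08,-.1,.012),(.155,-.1,.012),(.155,.1,.012),(-.08,.1,.012)],(0,0,255))
    pl([(.03,-.03,.072),(.03,.03,.072)],(0,255,255)); pl([(-.04,-.03,.072),(-.04,.03,.072)],(255,0,255))
    pl([(-.03,-.038,.068),(.03,-.038,.068),(.03,.038,.068),(-.03,.038,.068)],(0,255,0))
    pl([(-.02,-.015,.1),(.02,-.015,.1),(.02,.015,.1),(-.02,.015,.1)],(255,255,0))
    o.append(im)
cv2.imwrite("pics/ov.png",np.hstack([o[0][590:890,960:1360],o[1][720:1020,880:1280]]))
E
```

```text
[np.float32(7.65), np.float32(-80.66), np.float32(-81.4), np.float32(8.57)] 52 41 51 19
[ 0.44152552 -0.01725111] [0.6406736  0.00951297] [ 0.47972196 -0.24959452] width 0.20093846 0.23546216
[-80.664276 -81.40007  -82.34572 ]
yaw -81.470024 O [ 0.5529657  -0.08298414] from right [ 0.55562514 -0.08147639]
top handle px 244.31073446327682 196.38418079096044
side handle px 231.60130718954247 192.16339869281043
handle [0.52045068 0.02302793 0.06310377] 0.0005605709632190624 in holder -0.10966226174591824 -0.01643092239339079
```

View pics/ov.png

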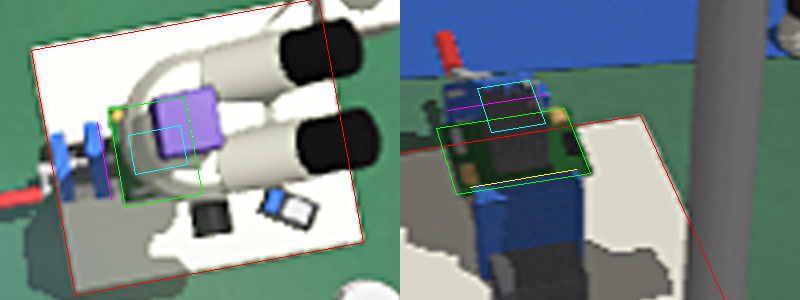

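The edges agree with the given sizes (foot 201×235 mm, handle 63 mm up, so the crank is already at about 0.9 rad). Now a planner for moves in tool axes.

```bash
cat >> h.py <<'E'
YAW=np.radians(-81.3); O=np.array([.5543,-.0822])
def frame(yaw,O=O):
    return np.r_[np.cos(yaw),np.sin(yaw),0],np.r_[-np.sin(yaw),np.cos(yaw),0]
def Rlean(th,yaw=YAW):   # tool y = ey, z leaning towards +ex
    ex,ey=frame(yaw); k=np.r_[0,0,1.]; th=np.radians(th)
    z=np.sin(th)*ex-np.cos(th)*k; return R.from_matrix(np.c_[np.cross(ey,z),ey,z])
def tgt(g,th,yaw=YAW):   # grasp point in world -> tcp pose
    r=Rlean(th,yaw); return np.asarray(g,float)+.019*r.as_matrix()[:,2],r
def W(x,y,z,yaw=YAW,o=O):
    ex,ey=frame(yaw); return np.r_[o,0]+x*ex+y*ey+np.r_[0,0,z]
def rel(cur,goal):
    d=cur[1].inv().apply(goal[0]-cur[0])/.25; r=(cur[1].inv()*goal[1]).as_rotvec()/(np.pi/2); return np.r_[d,r]
def chain(cur,goals):    # one call each
    for n,g in goals:
        v=rel(cur,g); rows=max(np.linalg.norm(v[:3])*.25/.05,np.linalg.norm(v[3:])*90/8.59)
        print(n,v.round(3).tolist(),"rows>=%.1f"%rows); cur=g
def now():
    from workcell import observe
    s=observe(); return s["tcp_pos"],R.from_quat(s["tcp_rot"])
E
python3 - <<'E'
from h import *
t=dict(np.load("top0.npz"))
for n,b in(("red",[[171,160],[189.1,159.2],[190.2,182.9],[172,183.8]]),):
    P=onz(t,np.array(b),.008); print(n,P.round(4).tolist(), [np.degrees(np.arctan2(*(P[j]-P[i])[[1,0]])).round(2) for i,j in((0,1),(3,2),(3,0),(2,1))])
c=now()
A=tgt([.44,.35,.26],0,YAW),
r=Rlean(45)
chain(c,[("a",tgt([.38,.42,.28],20)),("b",tgt([.46,.22,.26],45)),("c",tgt(W(-.16,0,.16),45)),("d",tgt(W(0,0,.12),45)),("e",tgt(W(0,0,.091),45))])
E
```

```text
red [[0.6459, 0.2574, 0.008], [0.6468, 0.199, 0.008], [0.5701, 0.1972, 0.008], [0.5689, 0.2559, 0.008]] [np.float64(-89.12), np.float64(-88.83), np.float64(1.15), np.float64(1.31)]
a [-0.617, -0.535, -0.252, 0.105, -0.205, 0.6] rows>=6.7
b [-0.793, 0.195, 0.355, -0.0, -0.278, -0.0] rows>=4.5
c [-0.15, 0.19, 0.716, 0.0, 0.0, 0.0] rows>=3.8
d [-0.339, -0.0, 0.566, 0.0, 0.0, 0.0] rows>=3.3
e [0.082, 0.0, 0.082, 0.0, 0.0, 0.0] rows>=0.6
```

>>> {"name": "arm_command", "arguments": {"plan": "-0.617 -0.535 -0.252 0.105 -0.205 0.6 75;-0.617 -0.535 -0.252 0.105 -0.205 0.6 75;-0.617 -0.535 -0.252 0.105 -0.205 0.6 75;-0.617 -0.535 -0.252 0.105 -0.205 0.6 75;-0.617 -0.535 -0.252 0.105 -0.205 0.6 75;-0.617 -0.535 -0.252 0.105 -0.205 0.6 75;-0.617 -0.535 -0.252 0.105 -0.205 0.6 75;-0.617 -0.535 -0.252 0.105 -0.205 0.6 75;-0.617 -0.535 -0.252 0.105 -0.205 0.6 75"}}

```text
time_s: 1.0
tcp_pos: [0.3811, 0.4139, 0.2624]
tcp_rot: [0.641, 0.748, -0.113, 0.132]
wrist_force: [-0.8, -0.9, 0.3]
opening: 0.075
grasp_force: 0.0
```

>>> {"name": "arm_command", "arguments": {"plan": "-0.793 0.195 0.355 0 -0.278 0 75;-0.793 0.195 0.355 0 -0.278 0 75;-0.793 0.195 0.355 0 -0.278 0 75;-0.793 0.195 0.355 0 -0.278 0 75;-0.793 0.195 0.355 0 -0.278 0 75;-0.793 0.195 0.355 0 -0.278 0 75;-0.793 0.195 0.355 0 -0.278 0 75;-0.793 0.195 0.355 0 -0.278 0 75"}}

```text
time_s: 1.8
tcp_pos: [0.462, 0.2089, 0.2474]
tcp_rot: [0.602, 0.702, -0.248, 0.29]
wrist_force: [0.6, 0.6, 0.1]
opening: 0.0748
grasp_force: 0.0
```

>>> {"name": "arm_command", "arguments": {"plan": "-0.15 0.19 0.716 0 0 0 75;-0.15 0.19 0.716 0 0 0 75;-0.15 0.19 0.716 0 0 0 75;-0.15 0.19 0.716 0 0 0 75;-0.15 0.19 0.716 0 0 0 75;-0.15 0.19 0.716 0 0 0 75"}}

```text
time_s: 2.4
tcp_pos: [0.5326, 0.0641, 0.1469]
tcp_rot: [0.602, 0.701, -0.249, 0.29]
wrist_force: [-0.3, 0.7, 0.6]
opening: 0.075
grasp_force: 0.0
```

```bash
python3 - <<'E'
from h import *
from workcell import camera,observe
g=tgt(W(-.16,0,.16),45); c=now(); print((c[0]-g[0]).round(4),np.degrees((c[1].inv()*g[1]).as_rotvec()).round(2), observe()["joint_pos"].round(2))
chain(c,[("d",tgt(W(0,0,.12),45)),("e",tgt(W(0,0,.091),45))])
a,b=camera("top"),camera("side")
cv2.imwrite("pics/c2.png",np.hstack([cv2.resize(a["img"][110:260,150:350],(400,300)),cv2.resize(b["img"][120:270,150:350],(400,300))])[...,::-1])
E
```

```text
[0.0004 0.0014 0.0003] [ 0.06 -0.06  0.  ] [-0.92  0.51  0.4   1.92  0.58  1.14 -0.74]
d [-0.343, -0.003, 0.57, 0.001, -0.001, 0.0] rows>=3.3
e [0.082, 0.0, 0.082, 0.0, 0.0, 0.0] rows>=0.6
```

View pics/c2.png

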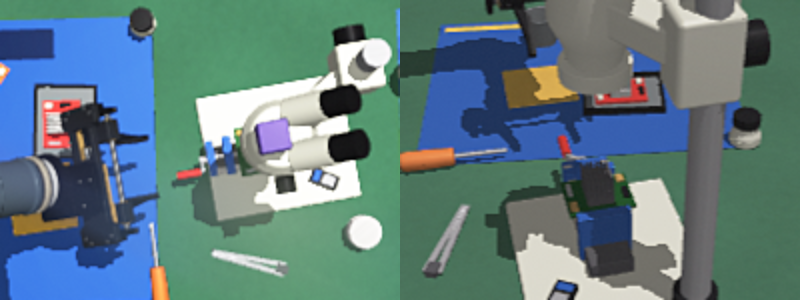

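The gripper (crop ≈(100,180) in top view) leans in from the crank's side with clear air to the ring light; sink visible at (600,185) in the side crop.

>>> {"name": "arm_command", "arguments": {"plan": "-0.17 -0.002 0.285 0 0 0 75;-0.17 -0.002 0.285 0 0 0 75;-0.343 -0.003 0.57 0 0 0 75;-0.343 -0.003 0.57 0 0 0 75;-0.343 -0.003 0.57 0 0 0 75"}}

```text
time_s: 3.0
tcp_pos: [0.555, -0.1003, 0.1077]
tcp_rot: [0.604, 0.699, -0.251, 0.29]
wrist_force: [-0.2, 0.1, 0.9]
opening: 0.075
grasp_force: 0.0
```

>>> {"name": "arm_command", "arguments": {"plan": "0.04 0 0.04 0 0 0 75;0.082 0 0.082 0 0 0 75;0.082 0 0.082 0 0 0 75;0.082 0 0.082 0 0 0 75"}}

```text
time_s: 3.4
tcp_pos: [0.5563, -0.0951, 0.0773]
tcp_rot: [0.601, 0.702, -0.249, 0.29]
wrist_force: [-0.1, -0.6, -0.0]
opening: 0.0752
grasp_force: 0.0
```

```bash
python3 - <<'E'
from h import *
from workcell import camera,observe
g=tgt(W(0,0,.091),45); c=now(); print((c[0]-g[0]).round(4),observe()["wrist_force"])
b=camera("side")
cv2.imwrite("pics/c3.png",cv2.resize(b["img"][150:260,190:330],(700,550),interpolation=cv2.INTER_CUBIC)[...,::-1])
E
```

```text
[-0.0001  0.0004 -0.0003] [-0.13311107 -0.59666894 -0.03101244]
```

View pics/c3.png

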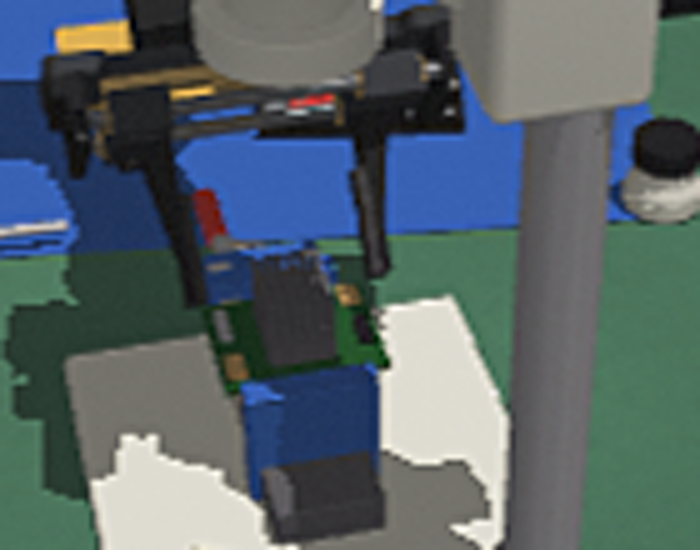

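The fingertips at (193,300) and (378,270) straddle the sink (255–335), clear of the microscope. I close and lift, then set it on the pad.

>>> {"name": "arm_command", "arguments": {"plan": "0 0 0 0 0 0 20;0 0 0 0 0 0 20;0 0 0 0 0 0 20;0 0 0 0 0 0 20;0 0 0 0 0 0 20;0 0 0 0 0 0 20;0 0 0 0 0 0 20;0 0 0 0 0 0 20"}}

```text
time_s: 4.25
tcp_pos: [0.5564, -0.0964, 0.078]
tcp_rot: [0.602, 0.701, -0.249, 0.291]
wrist_force: [0.4, 0.6, 0.6]
opening: 0.0294
grasp_force: 30.0
```

```bash
python3 - <<'E'
from h import *
c=now(); z=np.array([0,0,1]); c2=(c[0],Rlean(45)); 
P=lambda d:(c[0]+d,Rlean(45))
up=np.r_[0,0,.03]; ex,ey=frame(YAW)
a=P(up); b=P(up-.2*ex)
# pad: board centre = grasp point xy; pad centre (.4876,.2637); board bottom .064->.003 dz
r45=Rlean(45)
g=lambda x,y,dz:(np.r_[tgt([x,y,0],45)[0][:2],c[0][2]+dz],r45)
chain(c2,[("up",a),("out",b),("abovepad",g(.4876,.2637,-.02)),("down",g(.4876,.2637,-.0595))])
E
```

```text
up [-0.085, 0.0, -0.085, 0.0, 0.0, 0.0] rows>=0.6
out [0.566, 0.0, -0.566, 0.0, 0.0, 0.0] rows>=4.0
abovepad [0.574, -0.054, -0.291, 0.0, 0.0, 0.0] rows>=3.2
down [0.112, 0.0, 0.112, 0.0, 0.0, 0.0] rows>=0.8
```

>>> {"name": "arm_command", "arguments": {"plan": "-0.04 0 -0.04 0 0 0 20;-0.085 0 -0.085 0 0 0 20;-0.085 0 -0.085 0 0 0 20;-0.085 0 -0.085 0 0 0 20"}}

```text
time_s: 4.65
tcp_pos: [0.5564, -0.0963, 0.1087]
tcp_rot: [0.603, 0.701, -0.248, 0.291]
wrist_force: [-0.7, -1.2, -1.3]
opening: 0.0296
grasp_force: 30.0
```

>>> {"name": "arm_command", "arguments": {"plan": "0.08 0 -0.08 0 0 0 20;0.2 0 -0.2 0 0 0 20;0.32 0 -0.32 0 0 0 20;0.44 0 -0.44 0 0 0 20;0.566 0 -0.566 0 0 0 20;0.566 0 -0.566 0 0 0 20"}}

```text
time_s: 5.25
tcp_pos: [0.526, 0.1105, 0.106]
tcp_rot: [0.599, 0.705, -0.245, 0.29]
wrist_force: [-0.2, 0.3, -1.7]
opening: 0.0293
grasp_force: 30.0
```

>>> {"name": "arm_command", "arguments": {"plan": "0.14 -0.013 -0.072 0 0 0 20;0.28 -0.026 -0.144 0 0 0 20;0.43 -0.04 -0.216 0 0 0 20;0.574 -0.054 -0.291 0 0 0 20;0.574 -0.054 -0.291 0 0 0 20;0.574 -0.054 -0.291 0 0 0 20"}}

```text
time_s: 5.85
tcp_pos: [0.489, 0.2511, 0.0573]
tcp_rot: [0.601, 0.702, -0.249, 0.291]
wrist_force: [0.1, -0.9, -2.4]
opening: 0.0294
grasp_force: 30.0
```

```bash
python3 - <<'E'
from h import *
from workcell import camera,observe
c=now(); g=np.r_[tgt([.4876,.2637,0],45)[0][:2],.078-.02]; print(c[0],(c[0]-g).round(4),observe()["opening"])
a,b=camera("top"),camera("side")
cv2.imwrite("pics/c4.png",np.hstack([cv2.resize(a["img"][130:250,100:260],(400,300)),cv2.resize(b["img"][110:230,150:310],(400,300))])[...,::-1])
E
```

```text
[0.48896174 0.25106186 0.05726574] [-0.0007  0.0006 -0.0007] 0.02938105811587807
```

View pics/c4.png

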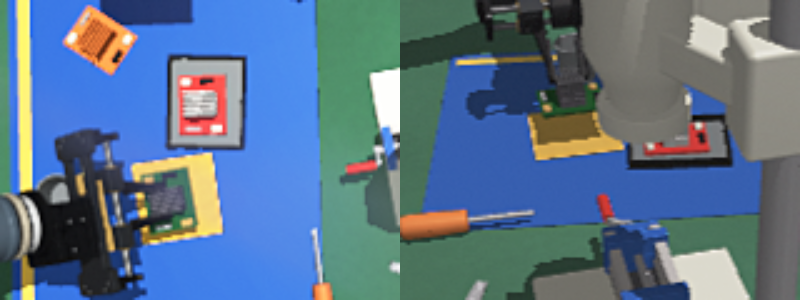

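The green board is held flat over the pad (top crop (170,205)). Set it down, release and back off.

>>> {"name": "arm_command", "arguments": {"plan": "0.05 0 0.05 0 0 0 20;0.09 0 0.09 0 0 0 20;0.112 0 0.112 0 0 0 20;0.112 0 0.112 0 0 0 20;0.112 0 0.112 0 0 0 20;0.112 0 0.112 0 0 0 60;0.112 0 0.112 0 0 0 60;0.112 0 0.112 0 0 0 60;0.112 0 0.112 0 0 0 60"}}

```text
time_s: 6.85
tcp_pos: [0.4896, 0.2504, 0.0188]
tcp_rot: [0.602, 0.701, -0.249, 0.291]
wrist_force: [-0.2, -0.8, 0.4]
opening: 0.0536
grasp_force: 0.0
```

>>> {"name": "arm_command", "arguments": {"plan": "0 0 -0.1 0 0 0 60;0 0 -0.25 0 0 0 60;-0.2 0 -0.5 0 0 0 60;-0.2 0 -0.5 0 0 0 60;-0.2 0 -0.5 0 0 0 60"}}

```text
time_s: 7.35
tcp_pos: [0.4833, 0.305, 0.1465]
tcp_rot: [0.604, 0.701, -0.245, 0.291]
wrist_force: [0.7, 0.4, -0.0]
opening: 0.06
grasp_force: 0.0
```

```bash
python3 - <<'E'
from h import *
from workcell import camera,observe
c=now(); print(c[0]); a=camera("top"); np.savez("top1.npz",**a)
H=hsv(a); h,S,V=[H[...,i].astype(int) for i in range(3)]
def rep(n,m,box,z):
    for k in blobs(m,box)[:2]:
        r=cv2.minAreaRect(k); b=cv2.boxPoints(r); P=onz(a,b,z); P0=onz(a,[r[0]],z)[0]
        print(n,cv2.contourArea(k),P0.round(4),np.linalg.norm(P[1]-P[0]).round(3),np.linalg.norm(P[2]-P[1]).round(3),"ang",np.degrees(np.arctan2(*(P[1]-P[0])[[1,0]])).round(1))
rep("red",((h<9)|(h>170))&(S>100)&(V>70),(160,145,205,195),.008)
rep("green",(h>45)&(h<85)&(S>100),(145,185,200,240),.007)
rep("tray",(V<60),(155,140,210,200),.012)
# red sink: low-sat bright inside red bbox at top z=.040
rep("redsink",(S<70)&(V>140),(172,162,189,182),.040)
cv2.imwrite("pics/c5.png",np.hstack([cv2.resize(a["img"][140:240,140:220],(480,600),interpolation=cv2.INTER_CUBIC)])[...,::-1])
E
```

```text
[0.48331459 0.30500312 0.1465347 ]
red 412.0 [0.6078 0.2276 0.008 ] 0.061 0.074 ang -91.7
green 35.0 [0.4779 0.2587 0.007 ] 0.08 0.047 ang -44.2
redsink 122.5 [0.607  0.2255 0.04  ] 0.041 0.032 ang -91.7
```

View pics/c5.png

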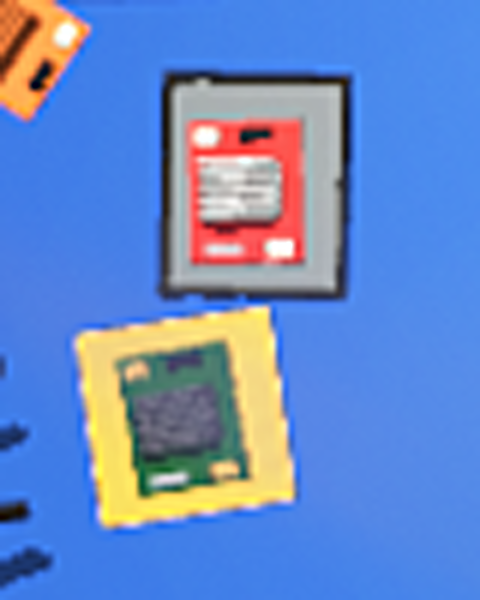

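Green lies flat on the pad (centre at crop (184,418)), red in the tray (centre (247,192), sink at (240,188)), both edges close to image-vertical. Now grasp red.

```bash
python3 - <<'E'
from h import *
a=dict(np.load("top1.npz"))
q=np.array([[117,355],[230,340],[250,480],[140,497]])/6+140; P=onz(a,q,.007); print("green",P.mean(0).round(4),np.linalg.norm(P[1]-P[0]),np.linalg.norm(P[2]-P[1]))
q=np.array([[190,121],[303,121],[303,263],[190,263]])/6+140; P=onz(a,q,.008); print("red",P.mean(0).round(4),np.linalg.norm(P[1]-P[0]),np.degrees(np.arctan2(*(P[1]-P[0])[[1,0]])))
q=np.array([[166,75],[352,75],[346,297],[161,295]])/6+140; P=onz(a,q,.012); print("tray",P.mean(0).round(4),np.linalg.norm(P[1]-P[0]),np.linalg.norm(P[2]-P[1]),np.degrees(np.arctan2(*(P[1]-P[0])[[1,0]])))
y=np.radians(-91.2)
chain(now(),[("above",tgt([.6075,.2267,.095],45,y)),("down",tgt([.6075,.2267,.0315],45,y))])
E
```

```text
green [0.4859 0.262  0.007 ] 0.06109445997379022 0.0758126317859727
red [0.6062 0.2258 0.008 ] 0.0607927518766403 -91.66080647472066
tray [0.6093 0.2198 0.012 ] 0.09985389728875327 0.11930854055568052 -91.65885436368423
above [-0.13, 0.438, 0.485, 0.08, -0.003, 0.076] rows>=3.3
down [0.18, -0.0, 0.18, 0.0, 0.0, 0.0] rows>=1.3
```

>>> {"name": "arm_command", "arguments": {"plan": "-0.13 0.438 0.485 0.08 -0.003 0.076 55;-0.13 0.438 0.485 0.08 -0.003 0.076 55;-0.13 0.438 0.485 0.08 -0.003 0.076 55;-0.13 0.438 0.485 0.08 -0.003 0.076 55;-0.13 0.438 0.485 0.08 -0.003 0.076 55;-0.13 0.438 0.485 0.08 -0.003 0.076 55"}}

```text
time_s: 8.0
tcp_pos: [0.6047, 0.213, 0.0786]
tcp_rot: [0.659, 0.647, -0.277, 0.267]
wrist_force: [0.2, -0.7, 0.3]
opening: 0.0554
grasp_force: 0.0
```

>>> {"name": "arm_command", "arguments": {"plan": "0.06 0 0.06 0 0 0 55;0.12 0 0.12 0 0 0 55;0.18 0 0.18 0 0 0 55;0.18 0 0.18 0 0 0 55;0.18 0 0.18 0 0 0 55"}}

```text
time_s: 8.5
tcp_pos: [0.6053, 0.2115, 0.0151]
tcp_rot: [0.659, 0.646, -0.277, 0.268]
wrist_force: [0.6, 0.1, 0.4]
opening: 0.0553
grasp_force: 0.0
```

```bash
python3 - <<'E'
from h import *
from workcell import observe
y=np.radians(-91.2); g=tgt([.6075,.2267,.0315],45,y); c=now(); print((c[0]-g[0]).round(4),np.degrees((c[1].inv()*g[1]).as_rotvec()).round(2),observe()["wrist_force"].round(1))
E
```

```text
[-0.0019 -0.0018 -0.003 ] [-0.19  0.36  0.19] [0.6 0.1 0.4]
```

>>> {"name": "arm_command", "arguments": {"plan": "-0.003 0.008 -0.014 0 0 0 55;-0.003 0.008 -0.014 0 0 0 55;-0.003 0.008 -0.014 0 0 0 20;-0.003 0.008 -0.014 0 0 0 20;-0.003 0.008 -0.014 0 0 0 20;-0.003 0.008 -0.014 0 0 0 20;-0.003 0.008 -0.014 0 0 0 20;-0.003 0.008 -0.014 0 0 0 20"}}

```text
time_s: 9.3
tcp_pos: [0.6079, 0.2135, 0.019]
tcp_rot: [0.659, 0.646, -0.276, 0.268]
wrist_force: [-0.0, 0.1, 1.2]
opening: 0.0296
grasp_force: 29.9
```

```bash
python3 - <<'E'
from h import *
c=now(); y=np.radians(-91.2); g=tgt([.6075,.2267,.0315],45,y); print((c[0]-g[0]).round(4),np.degrees((c[1].inv()*g[1]).as_rotvec()).round(2))
z=c[0][2]; h=lambda G,dz,yaw=YAW:(np.r_[tgt(G,45,yaw)[0][:2],z+dz],Rlean(45,yaw))
# offset of board centre from grasp point, along tool-ex: board at .6075,.2270
chain(c,[("lift",(c[0]+[0,0,.095],c[1])),("pre",h(W(-.16,0,0),.095)),("in",h(W(-.006,0,0),.095)),("down",h(W(-.006,0,0),.0605))])
E
```

```text
[0.0007 0.0002 0.001 ] [-0.16  0.27  0.1 ]
lift [-0.27, -0.001, -0.267, 0.0, 0.0, 0.0] rows>=1.9
pre [-0.428, -0.29, 0.434, -0.08, 0.003, -0.076] rows>=3.4
in [-0.436, -0.0, 0.436, 0.0, 0.0, 0.0] rows>=3.1
down [0.098, 0.0, 0.098, 0.0, 0.0, 0.0] rows>=0.7
```

>>> {"name": "arm_command", "arguments": {"plan": "-0.06 0 -0.06 0 0 0 20;-0.16 0 -0.16 0 0 0 20;-0.27 0 -0.267 0 0 0 20;-0.27 0 -0.267 0 0 0 20"}}

```text
time_s: 9.7
tcp_pos: [0.6116, 0.2143, 0.1208]
tcp_rot: [0.661, 0.645, -0.271, 0.269]
wrist_force: [0.0, 0.2, -1.2]
opening: 0.0296
grasp_force: 29.9
```

>>> {"name": "arm_command", "arguments": {"plan": "-0.107 -0.072 0.108 -0.02 0.001 -0.019 20;-0.214 -0.145 0.217 -0.04 0.002 -0.038 20;-0.321 -0.218 0.325 -0.06 0.002 -0.057 20;-0.428 -0.29 0.434 -0.08 0.003 -0.076 20;-0.428 -0.29 0.434 -0.08 0.003 -0.076 20;-0.428 -0.29 0.434 -0.08 0.003 -0.076 20"}}

```text
time_s: 10.3
tcp_pos: [0.5317, 0.0617, 0.1143]
tcp_rot: [0.603, 0.701, -0.249, 0.29]
wrist_force: [1.2, 1.5, -2.6]
opening: 0.0299
grasp_force: 29.9
```

```bash
python3 - <<'E'
from h import *
from workcell import camera,observe
c=now(); print((c[0]-tgt(W(-.16,0,0),45)[0]).round(4),np.degrees((c[1].inv()*Rlean(45)).as_rotvec()).round(2))
b=camera("side"); t=camera("top"); np.savez("side2.npz",**b); np.savez("top2.npz",**t)
im=cv2.resize(b["img"][170:270,190:290],(600,600),interpolation=cv2.INTER_CUBIC)[...,::-1].copy()
for p,q,col in(((.03,-.03,.072),(.03,.03,.072),(0,255,255)),((-.039,-.03,.072),(-.039,.03,.072),(255,0,255)),((-.052,-.03,.072),(-.052,.03,.072),(255,255,255))):
    P=(proj(b,[W(*p),W(*q)])-[190,170]+.5)*6; cv2.line(im,*[tuple(int(v) for v in r) for r in P],col,1)
cv2.imwrite("pics/c6.png",im)
E
```

```text
[-0.0004 -0.001   0.1277] [-0.02 -0.08 -0.11]
```

View pics/c6.png

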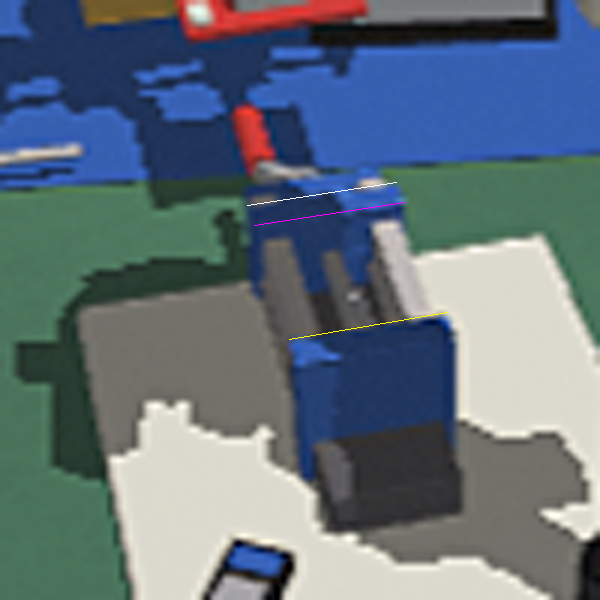

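The fixed-jaw line falls on its inner top edge (292,340)–(447,315) and the moving jaw also agrees, so the holder pose is good to about 1 mm. Move in over the rails.

>>> {"name": "arm_command", "arguments": {"plan": "-0.11 0.001 0.11 0 0 0 20;-0.22 0.002 0.22 0 0 0 20;-0.33 0.002 0.33 0 0 0 20;-0.41 0.002 0.41 0 0 0 20;-0.437 0.002 0.437 0 0 0 20;-0.437 0.002 0.437 0 0 0 20;-0.437 0.002 0.437 0 0 0 20"}}

```text
time_s: 11.1
tcp_pos: [0.5575, -0.0876, 0.1133]
tcp_rot: [0.601, 0.702, -0.248, 0.291]
wrist_force: [0.6, 0.1, -2.6]
opening: 0.0295
grasp_force: 29.9
```

```bash
python3 - <<'E'
from h import *
from workcell import camera
c=now(); g=(np.r_[tgt(W(-.0045,0,0),45)[0][:2],.019+.0605],Rlean(45)); ex,ey=frame(YAW); d=c[0]-g[0]; print(d@ex,d@ey,d[2])
chain(c,[("down",g)])
b=camera("side"); cv2.imwrite("pics/c7.png",cv2.resize(b["img"][160:260,190:310],(720,600),interpolation=cv2.INTER_CUBIC)[...,::-1])
E
```

```text
-0.0031223539079624275 0.0023526571064275315 0.03377351753802725
down [0.087, -0.01, 0.104, 0.002, -0.001, 0.0] rows>=0.7
```

View pics/c7.png

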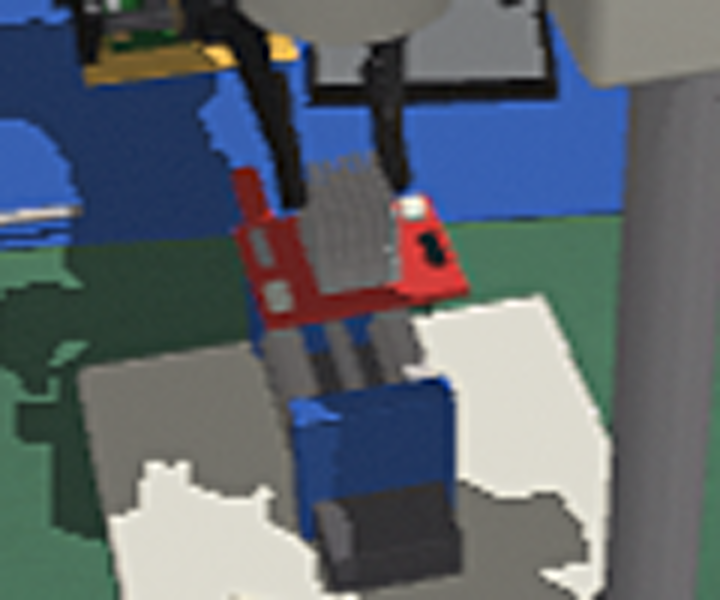

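```bash
python3 - <<'E'
from h import *
b=dict(np.load("side2.npz")); ex,ey=frame(YAW)
for q in((262,328),(468,290)):
    P=onz(b,[np.array(q)/6-.42+[190,160]],.064+.0338)[0]; d=P-np.r_[O,0]; print(d@ex,d@ey)
for q in((292,400),(452,378)): # fixed jaw inner top edge? 
    P=onz(b,[np.array(q)/6-.42+[190,160]],.072)[0]; d=P-np.r_[O,0]; print("jaw",d@ex,d@ey)
E
```

```text
0.018747839514225456 -0.03656478801736818
0.015787802148315346 0.04148842513902049
jaw 0.031028902387133354 -0.028941046080778278
jaw 0.03343776663291097 0.03085512432380431
```

```bash
python3 - <<'E'
from h import *
from workcell import camera
b=camera("side"); np.savez("side3.npz",**b); ex,ey=frame(YAW); H=hsv(b); h,S,V=[H[...,i].astype(int) for i in range(3)]
zb=.0983
im=b["img"].astype(int)
red=(im[...,0]>1.6*im[...,1])&(im[...,0]>1.6*im[...,2])&(im[...,0]>60)
cs=blobs(red,(225,190,280,220)); p=np.vstack(cs)[:,0]
# bottom boundary per column, rear boundary per column
def hold(q,z): P=onz(b,[q],z)[0]-np.r_[O,0]; return (P@ex).round(4),(P@ey).round(4)
for x in range(232,270,3):
    ys=p[p[:,0]==x][:,1]
    if len(ys): print(x,ys.min(),ys.max(),"front@under",hold((x,ys.max()+.5),zb),"rear@top",hold((x,ys.min()-.5),zb+.004), im[ys.max()-3:ys.max()+3,x,0].tolist())
# sink top: predict corners
for z in(zb+.036,): print("pred sink top px",proj(b,[W(x,y,z) for x,y in((-.0276,-.0127),(.0124,-.0127),(.0124,.0173),(-.0276,.0173))]).round(1).tolist())
print("pred board under px",proj(b,[W(x,y,zb) for x,y in((.0224,-.0357),(.0224,.0403))]).round(1).tolist())
E
```

```text
232 190 208 front@under (np.float64(-0.001), np.float64(-0.0356)) rear@top (np.float64(-0.0663), np.float64(-0.023)) [111, 106, 94, 94, 81, 45]
235 196 214 front@under (np.float64(0.0211), np.float64(-0.0331)) rear@top (np.float64(-0.0414), np.float64(-0.0207)) [117, 107, 111, 117, 96, 92]
238 196 213 front@under (np.float64(0.0194), np.float64(-0.0261)) rear@top (np.float64(-0.0397), np.float64(-0.0141)) [112, 112, 105, 113, 105, 99]
241 204 213 front@under (np.float64(0.021), np.float64(-0.0198)) rear@top (np.float64(-0.0087), np.float64(-0.0135)) [106, 107, 112, 118, 29, 24]
244 209 212 front@under (np.float64(0.0192), np.float64(-0.0127)) rear@top (np.float64(0.0105), np.float64(-0.0107)) [106, 105, 106, 113, 91, 73]
247 209 212 front@under (np.float64(0.0209), np.float64(-0.0063)) rear@top (np.float64(0.0121), np.float64(-0.0043)) [105, 106, 113, 117, 43, 63]
250 208 211 front@under (np.float64(0.0191), np.float64(0.0008)) rear@top (np.float64(0.0103), np.float64(0.0029)) [107, 107, 109, 115, 64, 21]
253 207 211 front@under (np.float64(0.0207), np.float64(0.0072)) rear@top (np.float64(0.0084), np.float64(0.0101)) [104, 105, 110, 113, 91, 89]
256 196 210 front@under (np.float64(0.0189), np.float64(0.0143)) rear@top (np.float64(-0.0295), np.float64(0.026)) [224, 175, 95, 110, 104, 97]
259 197 210 front@under (np.float64(0.0206), np.float64(0.0207)) rear@top (np.float64(-0.024), np.float64(0.0317)) [211, 215, 174, 114, 29, 122]
262 196 209 front@under (np.float64(0.0188), np.float64(0.028)) rear@top (np.float64(-0.026), np.float64(0.0393)) [210, 212, 216, 121, 67, 91]
265 202 209 front@under (np.float64(0.0204), np.float64(0.0344)) rear@top (np.float64(-0.0025), np.float64(0.0403)) [214, 214, 168, 102, 61, 130]
pred sink top px [[239.1, 187.0], [242.8, 197.5], [256.4, 195.5], [252.3, 185.1]]
pred board under px [[233.9, 215.0], [267.8, 209.6]]
```

>>> {"name": "arm_command", "arguments": {"plan": "-0.013 -0.01 0.013 0 0 0 20;-0.013 -0.01 0.013 0 0 0 20;0.02 -0.01 0.045 0 0 0 20;0.05 -0.01 0.076 0 0 0 20;0.07 -0.01 0.096 0 0 0 20;0.082 -0.01 0.108 0 0 0 20;0.082 -0.01 0.108 0 0 0 20;0.082 -0.01 0.108 0 0 0 20"}}

```text
time_s: 12.0
tcp_pos: [0.5547, -0.095, 0.08]
tcp_rot: [0.602, 0.701, -0.249, 0.291]
wrist_force: [-0.1, 0.0, -1.8]
opening: 0.0298
grasp_force: 29.9
```

```bash
python3 - <<'E'
from h import *
from workcell import camera
c=now(); g=(np.r_[tgt(W(-.0045,0,0),45)[0][:2],.079],Rlean(45)); ex,ey=frame(YAW); d=c[0]-g[0]; print(d@ex,d@ey,d[2])
b=camera("side"); cv2.imwrite("pics/c8.png",cv2.resize(b["img"][160:260,190:310],(720,600),interpolation=cv2.INTER_CUBIC)[...,::-1])
E
```

```text
0.0037359129714827676 -0.001532885762884937 0.001010132123321364
```

View pics/c8.png

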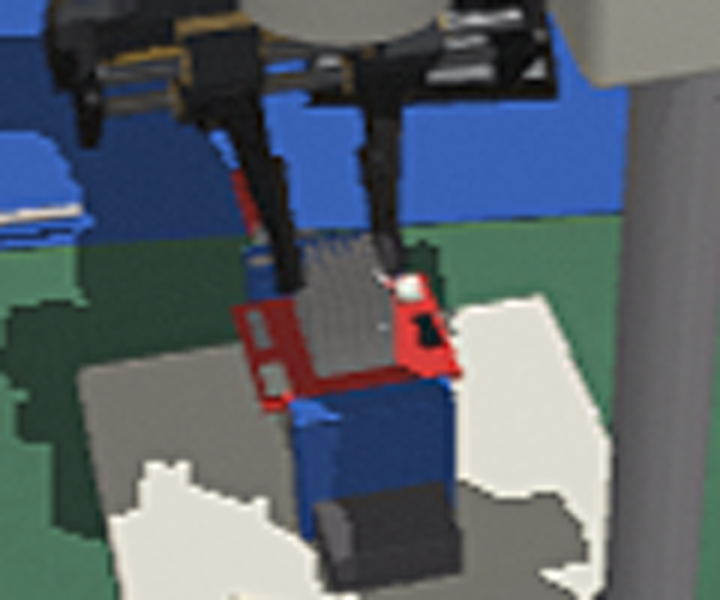

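The red board sits in the holder, its front edge (265,410)–(460,375) right behind the fixed jaw. A small back-off, down, then release.

>>> {"name": "arm_command", "arguments": {"plan": "0.005 0.004 -0.005 0 0 0 20;0.009 0.004 -0.001 0 0 0 20;0.01 0.004 0 0 0 0 20;0.01 0.004 0 0 0 0 20"}}

```text
time_s: 12.45
tcp_pos: [0.5559, -0.0926, 0.0789]
tcp_rot: [0.602, 0.701, -0.249, 0.291]
wrist_force: [-0.5, 2.3, 3.9]
opening: 0.0293
grasp_force: 29.9
```

>>> {"name": "arm_command", "arguments": {"plan": "0 0 0 0 0 0 50;0 0 0 0 0 0 60;0 0 0 0 0 0 60;0 0 0 0 0 0 60;0 0 -0.1 0 0 0 60;0 0 -0.3 0 0 0 60;0 0 -0.5 0 0 0 60;0 0 -0.7 0 0 0 60;0 0 -0.9 0 0 0 60;0 0 -0.9 0 0 0 60;0 0 -0.9 0 0 0 60"}}

```text
time_s: 13.55
tcp_pos: [0.5312, 0.0647, 0.2377]
tcp_rot: [0.602, 0.701, -0.248, 0.291]
wrist_force: [0.2, -1.2, -0.4]
opening: 0.0599
grasp_force: 0.0
```

```bash
python3 - <<'E'
from h import *
from workcell import camera
b=camera("side"); np.savez("side4.npz",**b); ex,ey=frame(YAW); im=b["img"].astype(int)
red=(im[...,0]>1.6*im[...,1])&(im[...,0]>1.6*im[...,2])&(im[...,0]>60)
k=blobs(red,(225,205,285,232)); p=np.vstack(k)[:,0]
def hold(q,z): P=onz(b,[q],z)[0]-np.r_[O,0]; return (P@ex).round(4),(P@ey).round(4)
for x in range(229,272,4):
    ys=p[p[:,0]==x][:,1]
    if len(ys): print(x,ys.min(),ys.max(),"front@top",hold((x,ys.max()+.5),.068),"rear@top",hold((x,ys.min()-.5),.068))
chain(now(),[("abovegreen",tgt([.4874,.2634,.095],45)),("down",tgt([.4874,.2634,.0305],45))])
E
```

```text
229 211 212 front@top (np.float64(-0.026), np.float64(-0.0394)) rear@top (np.float64(-0.0332), np.float64(-0.038))
233 210 224 front@top (np.float64(0.0178), np.float64(-0.0383)) rear@top (np.float64(-0.0346), np.float64(-0.0283))
237 210 227 front@top (np.float64(0.0299), np.float64(-0.0317)) rear@top (np.float64(-0.0323), np.float64(-0.0193))
241 217 225 front@top (np.float64(0.0255), np.float64(-0.0218)) rear@top (np.float64(-0.005), np.float64(-0.0154))
245 222 224 front@top (np.float64(0.0244), np.float64(-0.0125)) rear@top (np.float64(0.0144), np.float64(-0.0103))
249 222 224 front@top (np.float64(0.0266), np.float64(-0.0038)) rear@top (np.float64(0.0166), np.float64(-0.0016))
253 221 223 front@top (np.float64(0.0254), np.float64(0.0055)) rear@top (np.float64(0.0154), np.float64(0.0079))
257 210 222 front@top (np.float64(0.0243), np.float64(0.015)) rear@top (np.float64(-0.0208), np.float64(0.0258))
261 207 222 front@top (np.float64(0.0265), np.float64(0.0236)) rear@top (np.float64(-0.0294), np.float64(0.0376))
265 217 222 front@top (np.float64(0.0287), np.float64(0.0323)) rear@top (np.float64(0.0084), np.float64(0.0375))
abovegreen [0.98, -0.05, -0.101, -0.001, 0.0, -0.0] rows>=4.9
down [0.182, 0.0, 0.182, 0.0, 0.0, 0.0] rows>=1.3
```

Red board sits at x ≈ −4 mm, square between the jaws. Now green.

>>> {"name": "arm_command", "arguments": {"plan": "0.2 -0.01 -0.02 0 0 0 60;0.4 -0.02 -0.04 0 0 0 60;0.6 -0.03 -0.06 0 0 0 60;0.8 -0.04 -0.08 0 0 0 60;0.98 -0.05 -0.101 0 0 0 60;0.98 -0.05 -0.101 0 0 0 60;0.98 -0.05 -0.101 0 0 0 60;0.98 -0.05 -0.101 0 0 0 60"}}

```text
time_s: 14.4
tcp_pos: [0.4907, 0.2483, 0.0826]
tcp_rot: [0.603, 0.699, -0.25, 0.291]
wrist_force: [-1.9, 0.9, -0.6]
opening: 0.06
grasp_force: 0.0
```

```bash
python3 - <<'E'
from h import *
chain(now(),[("down",tgt([.4874,.2634,.032],45))])
E
```

```text
down [0.187, -0.004, 0.175, -0.001, 0.001, -0.002] rows>=1.3
```

>>> {"name": "arm_command", "arguments": {"plan": "0.06 -0.004 0.06 0 0 0 60;0.12 -0.004 0.12 0 0 0 60;0.183 -0.004 0.173 0 0 0 60;0.183 -0.004 0.173 0 0 0 60;0.183 -0.004 0.173 0 0 0 60;0.183 -0.004 0.173 0 0 0 20;0.183 -0.004 0.173 0 0 0 20;0.183 -0.004 0.173 0 0 0 20;0.183 -0.004 0.173 0 0 0 20;0.183 -0.004 0.173 0 0 0 20;0.183 -0.004 0.173 0 0 0 20"}}

```text
time_s: 15.5
tcp_pos: [0.4889, 0.253, 0.0195]
tcp_rot: [0.602, 0.701, -0.249, 0.291]
wrist_force: [0.0, 0.4, 1.8]
opening: 0.0292
grasp_force: 30.0
```

```bash
python3 - <<'E'
from h import *
c=now(); print((c[0]-tgt([.4874,.2634,.032],45)[0]).round(4)); off=c[0]-[.4874,.2634,0]
y=np.radians(-91.5); 
q=tgt([.6106,.2212,0],45,y)[0]; z=c[0][2]; r=Rlean(45,y)
chain(c,[("lift",(c[0]+[0,0,.06],c[1])),("over",(np.r_[q[:2],z+.045],r)),("down",(np.r_[q[:2],z+.0015],r))])
E
```

```text
[-0.0005  0.0029  0.0009]
lift [-0.17, 0.0, -0.17, 0.0, 0.0, 0.0] rows>=1.2
over [-0.136, 0.452, 0.221, 0.081, -0.0, 0.08] rows>=2.6
down [0.123, -0.0, 0.123, 0.0, 0.0, 0.0] rows>=0.9
```

>>> {"name": "arm_command", "arguments": {"plan": "-0.06 0 -0.06 0 0 0 20;-0.17 0 -0.17 0 0 0 20;-0.17 0 -0.17 0 0 0 20;-0.17 0 -0.17 0 0 0 20"}}

```text
time_s: 15.9
tcp_pos: [0.4888, 0.2534, 0.0795]
tcp_rot: [0.603, 0.701, -0.248, 0.29]
wrist_force: [-0.4, -0.6, -1.6]
opening: 0.0292
grasp_force: 30.0
```

>>> {"name": "arm_command", "arguments": {"plan": "-0.034 0.113 0.055 0.02 0 0.02 20;-0.068 0.226 0.11 0.04 0 0.04 20;-0.102 0.34 0.166 0.06 0 0.06 20;-0.136 0.452 0.221 0.081 0 0.08 20;-0.136 0.452 0.221 0.081 0 0.08 20;-0.136 0.452 0.221 0.081 0 0.08 20;-0.136 0.452 0.221 0.081 0 0.08 20"}}

```text
time_s: 16.6
tcp_pos: [0.6084, 0.2085, 0.0629]
tcp_rot: [0.661, 0.645, -0.275, 0.266]
wrist_force: [0.8, 0.6, -1.1]
opening: 0.0292
grasp_force: 30.0
```

```bash
python3 - <<'E'
from h import *
c=now(); y=np.radians(-91.5); q=tgt([.6106,.2212,0],45,y)[0]
chain(c,[("down",(np.r_[q[:2],.0210],Rlean(45,y)))])
E
```

```text
down [0.117, 0.008, 0.12, -0.001, -0.0, 0.002] rows>=0.8
```

>>> {"name": "arm_command", "arguments": {"plan": "0.05 0.008 0.05 0 0 0 20;0.09 0.008 0.09 0 0 0 20;0.115 0.008 0.118 0 0 0 20;0.115 0.008 0.118 0 0 0 20;0.115 0.008 0.118 0 0 0 20;0.115 0.008 0.118 0 0 0 20"}}

```text
time_s: 17.2
tcp_pos: [0.6121, 0.2069, 0.0234]
tcp_rot: [0.662, 0.644, -0.274, 0.267]
wrist_force: [-0.4, -0.4, -2.2]
opening: 0.0295
grasp_force: 30.0
```

>>> {"name": "arm_command", "arguments": {"plan": "0 0 0 0 0 0 52;0 0 0 0 0 0 52;0 0 0 0 0 0 52;0 0 0 0 0 0 52;0 0 -0.1 0 0 0 52;-0.05 0 -0.25 0 0 0 52;-0.2 0 -0.4 0 0 0 52;-0.25 0 -0.5 0 0 0 52;-0.25 0 -0.5 0 0 0 52;-0.25 0 -0.5 0 0 0 52"}}

```text
time_s: 18.2
tcp_pos: [0.6133, 0.2515, 0.1564]
tcp_rot: [0.662, 0.645, -0.273, 0.267]
wrist_force: [0.8, 0.2, -0.9]
opening: 0.0518
grasp_force: 0.0
```

```bash
python3 - <<'E'
from h import *
from workcell import camera
a,b=camera("top"),camera("side"); ex,ey=frame(YAW)
cv2.imwrite("pics/c9.png",np.hstack([cv2.resize(a["img"][135:215,140:260],(450,300),interpolation=cv2.INTER_CUBIC),cv2.resize(b["img"][170:250,200:280],(300,300),interpolation=cv2.INTER_CUBIC)])[...,::-1])
def hc(c,box):
    im=c["img"].astype(int); m=(im[...,0]>1.6*im[...,1])&(im[...,0]>1.6*im[...,2])&(im[...,0]>60)
    M=cv2.moments(blobs(m,box,3)[0]); return (M["m10"]/M["m00"],M["m01"]/M["m00"])
pt=hc(a,(230,185,256,210)); ps=hc(b,(222,183,242,204)); P,e=two(a,pt,b,ps); d=P-np.r_[O,0]
print("handle",P.round(4),e,"holder",d@ex,d@ey,P[2],pt,ps)
y0=-.0; 
# grip handle at crank 0.9, lean 30
pin=lambda cr:W(-.110,-.020*np.sin(cr),.050+.020*np.cos(cr))
c=now()
chain(c,[("pre1",tgt(W(-.16,-.0157,.20),30)),("pre2",tgt(pin(.9)+[0,0,.06],30)),("grip",tgt(pin(.9),30))])
E
```

```text
handle [0.5202 0.0229 0.0632] 0.0008350500495280103 holder -0.10900694792402767 -0.017822041008867112 0.06315184324499967 (244.36612021857923, 196.4207650273224) (231.44444444444443, 192.1988304093567)
pre1 [-0.615, -0.365, 0.453, -0.071, 0.167, -0.09] rows>=4.2
pre2 [-0.018, 0.0, 0.369, 0.0, 0.0, 0.0] rows>=1.8
grip [0.12, 0.0, 0.208, 0.0, 0.0, 0.0] rows>=1.2
```

View pics/c9.png

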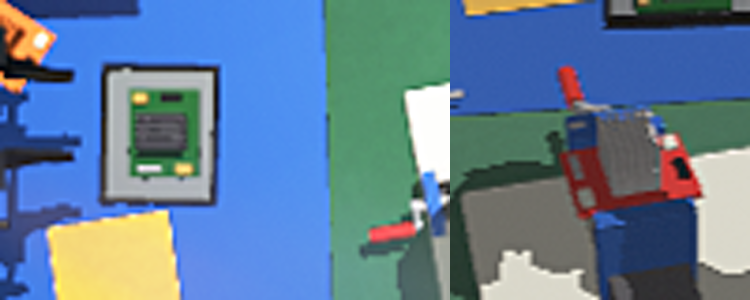

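Green lies flat and centred in the tray (top crop (165,133)); red sits between the jaws; handle at about (390,232) in the crop. I have viewed more pictures than the allowed 10, so I work from numbers only now. On to the crank, with a 20° lean.

```bash
python3 - <<'E'
from h import *
chain(now(),[("pre1",tgt(W(-.16,-.0165,.20),20)),("pre2",tgt(W(-.114,-.0165,.12),20))])
E
```

```text
pre1 [-0.603, -0.371, 0.449, -0.063, 0.278, -0.096] rows>=4.2
pre2 [-0.063, -0.0, 0.364, 0.0, 0.0, 0.0] rows>=1.8
```

>>> {"name": "arm_command", "arguments": {"plan": "-0.12 -0.074 0.03 -0.013 0.056 -0.02 40;-0.24 -0.148 0.12 -0.026 0.112 -0.04 40;-0.36 -0.222 0.23 -0.04 0.168 -0.06 40;-0.48 -0.296 0.34 -0.05 0.224 -0.08 40;-0.603 -0.371 0.449 -0.063 0.278 -0.096 40;-0.603 -0.371 0.449 -0.063 0.278 -0.096 40;-0.603 -0.371 0.449 -0.063 0.278 -0.096 40;-0.603 -0.371 0.449 -0.063 0.278 -0.096 40"}}

```text
time_s: 19.1
tcp_pos: [0.5155, 0.0689, 0.1822]
tcp_rot: [0.641, 0.748, -0.112, 0.132]
wrist_force: [0.9, 0.2, -1.1]
opening: 0.0398
grasp_force: 0.0
```

>>> {"name": "arm_command", "arguments": {"plan": "-0.03 0 0.18 0 0 0 40;-0.063 0 0.364 0 0 0 40;-0.063 0 0.364 0 0 0 40;-0.063 0 0.364 0 0 0 40;-0.063 0 0.364 0 0 0 40"}}

```text
time_s: 19.6
tcp_pos: [0.5241, 0.0249, 0.1034]
tcp_rot: [0.641, 0.748, -0.111, 0.132]
wrist_force: [0.3, 0.7, 0.3]
opening: 0.0403
grasp_force: 0.0
```

```bash
python3 - <<'E'
from h import *
c=now(); g=tgt(W(-.114,-.0165,.12),20); print((c[0]-g[0]).round(4),np.degrees((c[1].inv()*g[1]).as_rotvec()).round(2))
chain(c,[("grip",tgt(W(-.114,-.0165,.063),20))])
E
```

```text
[0.0024 0.0033 0.0012] [ 0.29 -0.14  0.09]
grip [0.068, -0.012, 0.223, 0.003, -0.002, 0.001] rows>=1.2
```

>>> {"name": "arm_command", "arguments": {"plan": "0.02 -0.012 0.07 0 0 0 40;0.045 -0.012 0.15 0 0 0 40;0.068 -0.012 0.223 0 0 0 40;0.068 -0.012 0.223 0 0 0 40;0.068 -0.012 0.223 0 0 0 40;0.068 -0.012 0.223 0 0 0 5;0.068 -0.012 0.223 0 0 0 5;0.068 -0.012 0.223 0 0 0 5;0.068 -0.012 0.223 0 0 0 5;0.068 -0.012 0.223 0 0 0 5;0.068 -0.012 0.223 0 0 0 5"}}

```text
time_s: 20.7
tcp_pos: [0.521, 0.0193, 0.0449]
tcp_rot: [0.642, 0.747, -0.111, 0.132]
wrist_force: [1.3, -0.1, 1.1]
opening: 0.0069
grasp_force: 1.1
```

```bash
cat > crank.py <<'E'
from h import *
from workcell import observe
import sys
def st():
    s=observe(); p,r=now(); g=p-.019*r.as_matrix()[:,2]; d=g-np.r_[O,0]; ex,ey=frame(YAW); f=s["wrist_force"]
    print("grasp pt holder",(d@ex).round(4),(d@ey).round(4),g[2].round(4),"F ex,ey,z",(f@ex).round(1),(f@ey).round(1),f[2].round(1),"open",s["opening"].round(4)); return d@ey,g[2]
def rows(y,z,cy,cz,a0,a1,n,rad=.020):
    ex,ey=frame(YAW); r=now()[1]; p=[]
    for a in np.linspace(a0,a1,n+1)[1:]:
        d=(cy-rad*np.sin(a)-y)*ey+np.r_[0,0,cz+rad*np.cos(a)-z]; v=r.inv().apply(d)/.25
        p.append("%.3f %.3f %.3f 0 0 0 5"%tuple(v))
    print(";".join(p))
E
python3 - <<'E'
from crank import *
y,z=st(); a=np.arctan2(-y,np.sqrt(4e-4-y*y)); print(a)
rows(y,z,0,.05,a,a+2,10)
E
```

```text
Traceback (most recent call last):
  File "crank.py", line 6, in st
    print("grasp pt holder",(d@ex).round(4),(d@ey).round(4),g[2].round(4),"F ex,ey,z",(f@ex).round(1),(f@ey).round(1),f[2].round(1),"open",s["opening"].round(4)); return d@ey,g[2]
                                                                                                                                           ^^^^^^^^^^^^^^^^^^
AttributeError: 'float' object has no attribute 'round'
```

```bash
sed -i 's/s\["opening"\].round(4)/round(float(s["opening"]),4)/' crank.py; python3 - <<'E'
from crank import *
from workcell import camera
st(); ex,ey=frame(YAW)
for n,box in(("top",(225,180,262,215)),("side",(215,175,248,212))):
    c=camera(n); im=c["img"].astype(int); m=(im[...,0]>1.6*im[...,1])&(im[...,0]>1.6*im[...,2])&(im[...,0]>60)
    for k in blobs(m,box,2)[:3]: print(n,cv2.contourArea(k),cv2.boundingRect(k),np.mean(k[:,0],axis=0))
    print("pred sleeve ends",proj(c,[W(-.1275,-.0165,.063),W(-.0905,-.0165,.063)]).round(1).tolist(),"at crank0",proj(c,[W(-.1275,0,.07),W(-.0905,0,.07)]).round(1).tolist(),"tcp",proj(c,[now()[0]]).round(1).tolist())
print(observe()["opening"],observe()["grasp_force"])
E
```

```text
grasp pt holder -0.1118 -0.0176 0.0627 F ex,ey,z 0.3 1.2 1.1 open 0.0069
top 14.5 (244, 194, 7, 5) [247.13333333 196.06666667]
pred sleeve ends [[238.4, 197.2], [250.2, 195.1]] at crank0 [[237.4, 191.9], [249.2, 189.7]] tcp [[245.6, 196.3]]
side 23.5 (230, 188, 5, 11) [231.73913043 192.69565217]
side 9.0 (229, 209, 11, 3) [234.45454545 210.31818182]
pred sleeve ends [[230.8, 187.9], [233.5, 196.5]] at crank0 [[237.1, 184.7], [240.0, 193.2]] tcp [[232.4, 198.9]]
0.005803691270176125 1.534818448126316
```

```bash
python3 - <<'E'
from crank import *
from workcell import camera
st()
for n,(x0,y0,x1,y1) in(("side",(215,172,255,208)),("top",(222,182,262,210))):
    c=camera(n); H=hsv(c); im=c["img"].astype(int); o=[]
    print(n,x0,y0)
    for y in range(y0,y1):
        l=""
        for x in range(x0,x1):
            h,s,v=H[y,x].astype(int); r,g,b=im[y,x]
            l+="R" if r>1.6*g and r>1.6*b and r>60 else "#" if v<50 else "b" if 95<h<135 and s>100 else "g" if 40<h<95 and s>60 else "w" if v>150 else "."
        print(y,l)
E
```

```text
grasp pt holder -0.1118 -0.0176 0.0628 F ex,ey,z 0.9 2.0 2.3 open 0.0058
side 215 172
172 www..bbb#####bbb######bbbbb.......gggggg
173 bbbbbbbb#####bbb######bbbbb........#####
174 bbbbbbbb#####.bb######bbbbb#############
175 bbbbbbbbb####.bb#####bbbbbb#############
176 bbbbbbbbb#####bbb####bbbbbb#############
177 bbbbbbbbb#####bbb####bbbbbbbbbbbbbbbbbbb
178 bbbbbbbbbb####bbb####bbbbbbbbbbbbbbbbbbb
179 bbbbbbbbbb####bbb####bbbbbbbbbbbbbbbbbbb
180 bbbbbbbbbbb###bbb#.##bbbbbbbbbbbbbbbbbbb
181 bbbbbbbbbbb###bbb#.##bbbbbbbbbbbbbbbbbbb
182 bbbbbbbbbbb###bbb#.##bbbbbbbbbbbbbbbbbbb
183 bbbbbbbbbbb###.bb####bbbbbbbbbbbbbbbbbbb
184 bbbbbbbbbbb####bb####bbbbbbbbbbbbbbbbbbb
185 bbbbbbbbbbbb###bbb###bbbbbbbbbbbbbbbbbbb
186 bbbbbbbbbbbb###bbb###bbbbbbbbbbbbbbbbbbb
187 bbbbbbbbbbbb###..####bbbbbbbbbbbbbbbbbbb
188 bbbbbbbbbbbb###RRR####bbbbbbbbbbbbbbbbbb
189 bbbbbbbbbbbb###.RR####bbbbbbbbbbbbbbbbbb
190 bbbbbbbbbbbb###.RR.###bbbbbbbbbbbbbbbbbb
191 bbbbbbbbbbbbb##.RRRbbbbbbbbbbbbbbbbbbbbb
192 bbbbbbbbbbbbbb.RRRRbbbbbbbbbbbbbbbbbbbbb
193 bbbbbbbbbbbbbb.RRRRwbbbbbbbbbbbbbbbbbbbb
194 bbbbbbbbbbbbbbbRRRRR
[... 1177 characters left out ...]
.........RRRRwwwg.bbb....
195 .....ww.#.............#.RRRRwwwg.bbb....
196 ......w.#.............RRRRRRR..g..bb....
197 ......w...........R..wRRRRRRRggg..bb..ww
198 ......w...........R.ww.......ggg....wwww
199 ......ww............ww..gggggggg..wwwwww
200 .......w.................ggggggg..wwwwww
201 .......w..................ggggggg.wwwwww
202 .......w...................g....g.wwwwww
203 ...........................gg...g.wwwwww
204 ......w.........................g..wwwww
205 ......w............................wwwww
206 ......w............................wwwww
207 .....w.............................wwwww
208 .....w.............................wwwww
209 ...................................wwwww
```

```bash
python3 - <<'E'
from h import *
b=dict(np.load("side4.npz")); ex,ey=frame(YAW); z45=Rlean(45).as_matrix()[:,2]; z20=Rlean(20).as_matrix()[:,2]
T=np.array([.5563,-.0951,.0773])
for s in(0,.01,.02,.03): print("open75 back",s,proj(b,[T-s*z45-.045*ey,T-s*z45+.045*ey]).round(1).tolist())
print("seen",[228.6,210],[265.6,204])
T=np.array([.521,.0193,.0449])
for s in(0,.01,.02,.03): print("now back",s,proj(b,[T-s*z20-.008*ey,T-s*z20+.008*ey]).round(1).tolist())
print("seen ~ (228.5,191.5) (235,191)")
E
```

```text
open75 back 0 [[229.5, 220.4], [268.8, 214.1]]
open75 back 0.01 [[228.7, 216.0], [268.0, 209.7]]
open75 back 0.02 [[228.0, 211.6], [267.2, 205.4]]
open75 back 0.03 [[227.2, 207.1], [266.4, 201.0]]
seen [228.6, 210] [265.6, 204]
now back 0 [[229.2, 199.4], [235.5, 198.4]]
now back 0.01 [[228.7, 195.6], [235.0, 194.6]]
now back 0.02 [[228.3, 191.7], [234.6, 190.8]]
now back 0.03 [[227.9, 187.9], [234.2, 186.9]]
seen ~ (228.5,191.5) (235,191)
```

The mask map shows the fingertips ending about 20 mm behind the stated TCP (rows ≈191), so they closed on the handle's shoulder. I open, go 16 mm deeper and regrip.

>>> {"name": "arm_command", "arguments": {"plan": "0 0 0 0 0 0 36;0 0 0 0 0 0 36;0 0 0 0 0 0 36;0 0 0 0 0 0 36;0.01 0 0.03 0 0 0 36;0.022 0 0.06 0 0 0 36;0.022 0 0.06 0 0 0 36;0.022 0 0.06 0 0 0 5;0.022 0 0.06 0 0 0 5;0.022 0 0.06 0 0 0 5;0.022 0 0.06 0 0 0 5;0.022 0 0.06 0 0 0 5;0.022 0 0.06 0 0 0 5"}}

```text
time_s: 22.2
tcp_pos: [0.5213, 0.0194, 0.0289]
tcp_rot: [0.642, 0.747, -0.111, 0.132]
wrist_force: [2.3, -0.6, -0.4]
opening: 0.0112
grasp_force: 30.0
```

```bash
python3 - <<'E'
from crank import *
y,z=st(); print(now()[0]); zt=z; yy=max(y,-.0185)
a=np.arctan2(-yy,np.sqrt(4e-4-yy*yy)); a=.93; print(a)
rows(-.020*np.sin(a),.05+.02*np.cos(a),0,.05,a,a+1.2,6)
E
```

```text
grasp pt holder -0.1119 -0.0173 0.0468 F ex,ey,z 0.9 2.2 -0.4 open 0.0112
[0.52129937 0.01941237 0.02889635]
0.93
0.005 -0.008 0.013 0 0 0 5;0.010 -0.014 0.027 0 0 0 5;0.015 -0.016 0.042 0 0 0 5;0.021 -0.015 0.057 0 0 0 5;0.026 -0.011 0.071 0 0 0 5;0.031 -0.004 0.085 0 0 0 5
```

>>> {"name": "arm_command", "arguments": {"plan": "0.005 -0.008 0.013 0 0 0 5;0.010 -0.014 0.027 0 0 0 5;0.015 -0.016 0.042 0 0 0 5;0.021 -0.015 0.057 0 0 0 5;0.026 -0.011 0.071 0 0 0 5;0.031 -0.004 0.085 0 0 0 5"}}

```text
time_s: 22.8
tcp_pos: [0.5233, 0.0197, 0.0074]
tcp_rot: [0.642, 0.747, -0.109, 0.134]
wrist_force: [7.4, -0.2, 8.9]
opening: 0.011
grasp_force: 30.0
```

```bash
python3 - <<'E'
from crank import *
st(); a=2.13
rows(-.020*np.sin(a),.05+.02*np.cos(a),0,.05,a,a+2,10)
E
```

```text
grasp pt holder -0.1118 -0.0154 0.0252 F ex,ey,z 1.3 7.3 8.9 open 0.011
0.004 0.010 0.012 0 0 0 5;0.008 0.022 0.022 0 0 0 5;0.011 0.036 0.029 0 0 0 5;0.012 0.051 0.034 0 0 0 5;0.013 0.067 0.036 0 0 0 5;0.012 0.082 0.035 0 0 0 5;0.011 0.098 0.031 0 0 0 5;0.008 0.112 0.024 0 0 0 5;0.005 0.124 0.014 0 0 0 5;0.001 0.135 0.003 0 0 0 5
```

```bash
python3 - <<'E'
from crank import *
a=2.13
rows(-.020*np.sin(a),.05+.02*np.cos(a),.0013,.052,2.175,2.175+1.6,8)
E
```

```text
0.002 0.017 0.007 0 0 0 5;0.006 0.030 0.016 0 0 0 5;0.008 0.044 0.023 0 0 0 5;0.010 0.059 0.027 0 0 0 5;0.010 0.075 0.028 0 0 0 5;0.009 0.091 0.027 0 0 0 5;0.008 0.106 0.022 0 0 0 5;0.005 0.120 0.014 0 0 0 5
```

>>> {"name": "arm_command", "arguments": {"plan": "0.002 0.017 0.007 0 0 0 5;0.006 0.030 0.016 0 0 0 5;0.008 0.044 0.023 0 0 0 5;0.010 0.059 0.027 0 0 0 5"}}

```text
time_s: 23.2
tcp_pos: [0.5348, 0.0213, -0.0002]
tcp_rot: [0.642, 0.747, -0.111, 0.132]
wrist_force: [0.2, 1.0, 12.5]
opening: 0.0111
grasp_force: 30.0
```

```bash
python3 - <<'E'
from crank import *
st(); print(now()[0])
a=2.975
rows(.0013-.020*np.sin(a),.052+.02*np.cos(a),.0013,.052,a,a+2,10)
E
```

```text
grasp pt holder -0.1117 -0.0037 0.0177 F ex,ey,z -1.0 0.4 12.5 open 0.0111
[ 5.34782421e-01  2.13055076e-02 -1.82396658e-04]
0.000 0.016 0.001 0 0 0 5;-0.000 0.032 -0.001 0 0 0 5;-0.002 0.047 -0.006 0 0 0 5;-0.005 0.061 -0.013 0 0 0 5;-0.008 0.073 -0.023 0 0 0 5;-0.013 0.082 -0.035 0 0 0 5;-0.018 0.089 -0.049 0 0 0 5;-0.023 0.093 -0.064 0 0 0 5;-0.028 0.093 -0.079 0 0 0 5;-0.034 0.091 -0.093 0 0 0 5
```

```bash
python3 - <<'E'
from crank import *
a=2.975
rows(.0013-.020*np.sin(a),.052+.02*np.cos(a),.0015,.0537,a,a+1.2,6)
E
```

```text
-0.002 0.017 -0.005 0 0 0 5;-0.003 0.033 -0.007 0 0 0 5;-0.004 0.048 -0.012 0 0 0 5;-0.007 0.061 -0.020 0 0 0 5;-0.011 0.073 -0.030 0 0 0 5;-0.015 0.083 -0.042 0 0 0 5
```

>>> {"name": "arm_command", "arguments": {"plan": "-0.002 0.017 -0.005 0 0 0 5;-0.003 0.033 -0.007 0 0 0 5;-0.004 0.048 -0.012 0 0 0 5;-0.007 0.061 -0.020 0 0 0 5;-0.011 0.073 -0.030 0 0 0 5;-0.015 0.083 -0.042 0 0 0 5"}}

```text
time_s: 23.8
tcp_pos: [0.5559, 0.0247, 0.01]
tcp_rot: [0.642, 0.747, -0.111, 0.133]
wrist_force: [3.2, -1.0, -5.8]
opening: 0.0108
grasp_force: 30.0
```

```bash
python3 - <<'E'
from crank import *
st(); a=4.175
rows(.0015-.020*np.sin(a),.0537+.02*np.cos(a),.0015,.0537,a,a+1.2,6)
E
```

```text
grasp pt holder -0.1119 0.0177 0.0279 F ex,ey,z 1.5 3.0 -5.8 open 0.0108
-0.005 0.007 -0.014 0 0 0 5;-0.010 0.011 -0.028 0 0 0 5;-0.016 0.011 -0.043 0 0 0 5;-0.021 0.009 -0.058 0 0 0 5;-0.026 0.003 -0.072 0 0 0 5;-0.031 -0.005 -0.085 0 0 0 5
```

```bash
python3 - <<'E'
from crank import *
a=4.175
rows(.0015-.020*np.sin(a),.0537+.02*np.cos(a),.0022,.0530,a,a+1.8,9)
E
```

```text
-0.004 0.010 -0.011 0 0 0 5;-0.009 0.013 -0.026 0 0 0 5;-0.015 0.014 -0.041 0 0 0 5;-0.020 0.012 -0.055 0 0 0 5;-0.025 0.006 -0.069 0 0 0 5;-0.030 -0.002 -0.082 0 0 0 5;-0.034 -0.013 -0.093 0 0 0 5;-0.037 -0.027 -0.102 0 0 0 5;-0.039 -0.041 -0.108 0 0 0 5
```

>>> {"name": "arm_command", "arguments": {"plan": "-0.004 0.010 -0.011 0 0 0 5;-0.009 0.013 -0.026 0 0 0 5;-0.015 0.014 -0.041 0 0 0 5;-0.020 0.012 -0.055 0 0 0 5;-0.025 0.006 -0.069 0 0 0 5;-0.030 -0.002 -0.082 0 0 0 5;-0.034 -0.013 -0.093 0 0 0 5;-0.037 -0.027 -0.102 0 0 0 5;-0.039 -0.041 -0.108 0 0 0 5"}}

```text
time_s: 24.7
tcp_pos: [0.5444, 0.0229, 0.0394]
tcp_rot: [0.642, 0.747, -0.111, 0.132]
wrist_force: [3.3, -2.0, 1.0]
opening: 0.0113
grasp_force: 30.0
```

```bash
python3 - <<'E'
from crank import *
st(); a=5.975; print("rad",-np.sin(a),np.cos(a),"tan",-np.cos(a),-np.sin(a))
rows(.0022-.020*np.sin(a),.0530+.02*np.cos(a),.0022,.0530,a,a+1.6,8)
E
```

```text
grasp pt holder -0.1119 0.0061 0.0572 F ex,ey,z 2.5 2.9 1.0 open 0.0113
rad 0.3033299422043646 0.9528855892300485 tan -0.9528855892300485 0.3033299422043646
-0.001 -0.016 -0.003 0 0 0 5;-0.001 -0.032 -0.003 0 0 0 5;-0.000 -0.047 -0.001 0 0 0 5;0.002 -0.062 0.005 0 0 0 5;0.005 -0.075 0.013 0 0 0 5;0.009 -0.087 0.024 0 0 0 5;0.013 -0.095 0.037 0 0 0 5;0.018 -0.101 0.051 0 0 0 5
```

>>> {"name": "arm_command", "arguments": {"plan": "-0.001 -0.016 -0.003 0 0 0 5;-0.001 -0.032 -0.003 0 0 0 5;0 -0.047 -0.001 0 0 0 5;0.002 -0.062 0.005 0 0 0 5;0.005 -0.075 0.013 0 0 0 5;0.009 -0.087 0.024 0 0 0 5;0.013 -0.095 0.037 0 0 0 5;0.018 -0.101 0.051 0 0 0 5"}}

```text
time_s: 25.5
tcp_pos: [0.5198, 0.0192, 0.025]
tcp_rot: [0.642, 0.747, -0.111, 0.132]
wrist_force: [5.5, -2.1, 0.9]
opening: 0.0111
grasp_force: 30.0
```

```bash
python3 - <<'E'
from crank import *
st(); a=7.575; print("rad",-np.sin(a),np.cos(a),"tan",-np.cos(a),-np.sin(a))
rows(.0022-.020*np.sin(a),.0530+.02*np.cos(a),.0022,.0530,a,a+1.2,12)
E
```

```text
grasp pt holder -0.112 -0.0189 0.0428 F ex,ey,z 2.9 5.1 0.9 open 0.0111
rad -0.9613363711250524 0.2753767992262883 tan -0.2753767992262883 -0.9613363711250524
0.003 -0.002 0.007 0 0 0 5;0.005 -0.003 0.015 0 0 0 5;0.008 -0.003 0.022 0 0 0 5;0.011 -0.003 0.030 0 0 0 5;0.013 -0.001 0.037 0 0 0 5;0.016 0.001 0.044 0 0 0 5;0.019 0.004 0.051 0 0 0 5;0.021 0.007 0.058 0 0 0 5;0.023 0.012 0.065 0 0 0 5;0.025 0.017 0.070 0 0 0 5;0.027 0.022 0.076 0 0 0 5;0.029 0.028 0.081 0 0 0 5
```

Advance in small pieces, watching the tangential (mostly vertical) force.

>>> {"name": "arm_command", "arguments": {"plan": "0.003 -0.001 0.007 0 0 0 5;0.005 -0.001 0.015 0 0 0 5;0.008 -0.001 0.022 0 0 0 5;0.008 -0.001 0.022 0 0 0 5"}}

```text
time_s: 25.9
tcp_pos: [0.5192, 0.0191, 0.0191]
tcp_rot: [0.642, 0.747, -0.112, 0.132]
wrist_force: [4.8, -1.6, 0.9]
opening: 0.0108
grasp_force: 30.0
```

>>> {"name": "arm_command", "arguments": {"plan": "0.003 0.001 0.008 0 0 0 5;0.005 0.002 0.015 0 0 0 5;0.005 0.002 0.015 0 0 0 5"}}

```text
time_s: 26.2
tcp_pos: [0.5198, 0.0192, 0.0152]
tcp_rot: [0.642, 0.747, -0.111, 0.132]
wrist_force: [4.7, -0.8, 3.2]
opening: 0.0109
grasp_force: 30.0
```

```bash
python3 - <<'E'
from crank import *
st()
E
```

```text
grasp pt holder -0.1119 -0.0188 0.0331 F ex,ey,z 1.5 4.5 3.2 open 0.0109
```

>>> {"name": "arm_command", "arguments": {"plan": "0.003 0.003 0.007 0 0 0 5;0.005 0.007 0.013 0 0 0 5;0.005 0.007 0.013 0 0 0 5"}}

```text
time_s: 26.5
tcp_pos: [0.521, 0.0194, 0.0117]
tcp_rot: [0.642, 0.747, -0.112, 0.132]
wrist_force: [3.2, -0.4, 3.6]
opening: 0.0109
grasp_force: 30.0
```

```bash
python3 - <<'E'
from crank import *
st()
E
```

```text
grasp pt holder -0.1119 -0.0175 0.0295 F ex,ey,z 0.9 3.1 3.6 open 0.0109
```

```bash
python3 - <<'E'
from crank import *
from workcell import camera
b=camera("side"); ex,ey=frame(YAW); im=b["img"].astype(int); H=hsv(b)
for y in range(196,236):
    l=""
    for x in range(220,275):
        h,s,v=H[y,x].astype(int); r,g,bb=im[y,x]
        l+="R" if r>1.6*g and r>1.6*bb and r>60 else "#" if v<50 else "b" if 95<h<135 and s>100 else "g" if 40<h<95 and s>60 else "w" if v>150 else "."
    print(y,l)
pt=lambda x,y,z:proj(b,[W(x,y,z)])[0].round(1).tolist()
print("board clamped top corners",[pt(x,y,.068) for x,y in((-.03,-.038),(.03,-.038),(.03,.038),(-.03,.038))],"front under",[pt(.03,-.038,.064),pt(.03,.038,.064)])
E
```

```text
196 bbbbbb###.RRRR###bbbbbbbbbbbbbbbbbbbbbbbbbbbbbbbbbbbbbb
197 bbbbbb####RRRRR###bbbbbbbbbbbbbbbbbbbbbbbbggggggggggggg
198 bbbbbb####RRRRR###b..w..bbbbbbbbbbggggggggggggggggggggg
199 bbbbbb####RRRRRR##...wwbbbbbbbbbbbggggggggggggggggggggg
200 gggggg####RRRRR.bbbbbbbbbbbbbbwwww.#ggggggggggggggggggg
201 gggggg####.bbbbbbbbbbbbb.bb.b.ww.ww#ggggggggggggggggggg
202 ggggggg###bbbb..bbb..............ww.ggggggggggggggggggg
203 gggggggg#gb.....bbb.............wwwbbgggggggggggggggggg
204 gggggggggggb.....bb..............wbbbbggggggggggggggggg
205 gggggggggggb.....bb..............wwbbbggggggggggggggggg
206 gggggggggggb...bbbb...............wbbbbg.gggggggggggggg
207 gggggggggggbbbbbbbb..................wwwRRggggggggggggg
208 gggggggggggbbbbbbbbb...............RRwwwwR.gggggggggggg
209 gggggggggggbbbbbbbbb...............RRwwwwRRggggggggggg.
210 gggggggggggbbbbbbb..................RwwwwRR.gggg....www
211 gggggggggg...RRRRRRR................RR.RRRR...wwwwwwwww
212 gggggggggRRRRRRRRRRR................RRRRRRRwwwwwwwwwwww
213 gggggggggRRR...RRRRR................RRRRRRRRwwwwwwwwwww
214 ggggggggg.RR...R
[... 735 characters left out ...]
bbbbbbbbbbbbbb.wwwwwwwww
227 ..............RRRRbbbbbbbbbbbbbbbbbbbbbbbbbbbbwwwwwwwww
228 ..............RRRR.bbbbbbbbbbbbbbbbbbbbbbbbbbbwwwwwwwww
229 ...............RRR.bbbbbbbbbbbbbbbbbbbbbbbbbbbwwwwwwwww
230 ...................bbbbbbbbbbbbbbbbbbbbbbbbbbbwwwwwwwww
231 ...................bbbbbbbbbbbbbbbbbbbbbbbbbbbwwwwwwwww
232 ...................bbbbbbbbbbbbbbbbbbbbbbbbbbbwwwwwwwww
233 ...................bbbbbbbbbbbbbbbbbbbbbbbbbbbwwwwwwwww
234 ...................bbbbbbbbbbbbbbbbbbbbbbbbbbbwwwwwwwww
235 ...................bbbbbbbbbbbbbbbbbbbbbbbbbbbwwwwwwwww
board clamped top corners [[229.3, 211.3], [234.2, 228.0], [267.6, 222.5], [261.1, 206.3]] front under [[234.3, 229.4], [267.6, 223.8]]
```

The board mask matches the predicted clamped outline (corners (229,212), (234,228), (267,222)); only the pressing is left.

>>> {"name": "arm_command", "arguments": {"plan": "0.003 0.004 0.007 0 0 0 5;0.005 0.008 0.013 0 0 0 5;0.005 0.008 0.013 0 0 0 5"}}

```text
time_s: 26.85
tcp_pos: [0.5229, 0.0196, 0.0083]
tcp_rot: [0.642, 0.747, -0.112, 0.132]
wrist_force: [2.3, -0.8, 5.7]
opening: 0.0111
grasp_force: 30.0
```

```bash
python3 - <<'E'
from crank import *
st()
E
```

```text
grasp pt holder -0.1119 -0.0157 0.0262 F ex,ey,z 1.2 2.2 5.7 open 0.0111
```

>>> {"name": "arm_command", "arguments": {"plan": "0.002 0.005 0.006 0 0 0 5;0.004 0.011 0.011 0 0 0 5;0.004 0.011 0.011 0 0 0 5"}}

```text
time_s: 27.15
tcp_pos: [0.5252, 0.0199, 0.0054]
tcp_rot: [0.642, 0.747, -0.112, 0.131]
wrist_force: [1.5, -1.0, 6.9]
opening: 0.0112
grasp_force: 30.0
```

```bash
python3 - <<'E'
from crank import *
st()
E
```

```text
grasp pt holder -0.1118 -0.0133 0.0233 F ex,ey,z 1.2 1.3 6.9 open 0.0112
```

>>> {"name": "arm_command", "arguments": {"plan": "0.002 0.006 0.004 0 0 0 5;0.003 0.012 0.008 0 0 0 5;0.003 0.012 0.008 0 0 0 5"}}

```text
time_s: 27.45
tcp_pos: [0.5276, 0.0203, 0.0033]
tcp_rot: [0.642, 0.747, -0.113, 0.131]
wrist_force: [-0.2, 0.0, 9.7]
opening: 0.0108
grasp_force: 30.0
```

```bash
python3 - <<'E'
from crank import *
st()
E
```

```text
grasp pt holder -0.1119 -0.0108 0.0212 F ex,ey,z -0.1 -0.1 9.7 open 0.0108
```

Tangential resistance has risen from ~2 to ~5.4 N at about 8.8 rad: clamped. Release and rise.

>>> {"name": "arm_command", "arguments": {"plan": "0 0 0 0 0 0 40;0 0 0 0 0 0 40;0 0 0 0 0 0 40;0 0 0 0 0 0 40;0 0 0 0 0 0 40;-0.015 0 -0.04 0 0 0 40;-0.06 0 -0.16 0 0 0 40;-0.11 0 -0.3 0 0 0 40;-0.164 0 -0.45 0 0 0 40;0 0 -0.7 0 0 0 40;0 0 -0.9 0 0 0 40;0 0 -0.9 0 0 0 40;0 0 -0.9 0 0 0 40"}}

```text
time_s: 28.75
tcp_pos: [0.5185, 0.0994, 0.2185]
tcp_rot: [0.641, 0.748, -0.108, 0.133]
wrist_force: [-0.1, -0.4, 0.3]
opening: 0.0399
grasp_force: 0.0
```

```bash
python3 - <<'E'
from crank import *
from workcell import camera
a,b=camera("top"),camera("side"); ex,ey=frame(YAW); st()
def red(c,box):
    im=c["img"].astype(int); m=(im[...,0]>1.6*im[...,1])&(im[...,0]>1.6*im[...,2])&(im[...,0]>60)
    k=blobs(m,box,3)[0]; M=cv2.moments(k); return (M["m10"]/M["m00"],M["m01"]/M["m00"]),k
pt,_=red(a,(230,180,258,215)); ps,_=red(b,(222,190,248,210)); P,e=two(a,pt,b,ps); d=P-np.r_[O,0]; print("handle holder",d@ex,d@ey,P[2],"err",e)
_,k=red(b,(225,205,285,232)); pts=k[:,0]
print("red bbox",cv2.boundingRect(k))
H=hsv(a); h,S,V=[H[...,i].astype(int) for i in range(3)]
k=blobs((h>45)&(h<90)&(S>80),(160,145,205,195))[0]; r=cv2.minAreaRect(k); Q=onz(a,cv2.boxPoints(r),.008); print("green",onz(a,[r[0]],.008)[0],np.linalg.norm(Q[1]-Q[0]),np.linalg.norm(Q[2]-Q[1]))
E
```

```text
grasp pt holder -0.1882 -0.0105 0.233 F ex,ey,z 0.2 0.3 0.2 open 0.04
handle holder -0.10974546363219993 -0.015610590806221396 0.04519332828865569 err 0.0009332993648386725
red bbox (230, 207, 37, 23)
green [0.64204146 0.21789167 0.008     ] 0.05755725930130809 0.017170515656297215
```

```bash
python3 -c "
from workcell import finish_job
print(finish_job())"
```

```text
the job is handed in; nothing more can be done
None
```

I handed the job in at about 29 s: the green board lies flat in the tray and the red board is clamped in the holder (crank at about 8.2 rad by camera; jaw force inferred from crank resistance, not measured), but I viewed 12 pictures, over the limit of 10.

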